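# Change the cells in a battery test fixture

## Robot

A 6-joint arm with a two-finger parallel gripper is mounted at the origin on the work surface. World frame = base frame: x ahead of the robot, y to its left, z up, the work surface at z = 0. Lengths are in m, angles in rad, forces in N, time in s.
With the tool pointing down it reaches from about 0.25 to 0.725 m from the base axis. Payload 4 kg.
Tool frame: the origin (TCP) lies on the centre line of the jaws, within the pads' length; the fingertips stand 22 mm ahead of it and the grasp point (between the pads) lies 3 mm ahead of it (bot.tip_reach is the distance from the TCP to the fingertips, in m); z points along the fingers, y is the line along which they close (so a half turn about z gives the same grasp; the last joint's range is limited). The gripper opens to 85 mm and grips with 20 to 120 N. Pads are 22 mm wide; open, the fingers measure 114 mm over their backs; the gripper's body (76 mm by 85 mm) begins 54 mm behind the grasp point. The pads swing forward as they close: fully open they stand 13 mm farther back than shut.
Start: joints at [1.245, 0.241, 0.005, 1.335, 0, 1.571], TCP at [0.16, 0.474, 0.253] pointing down, gripper open.
Joint ranges: [-2.72, 2.72], [-1.05, 1.87], [-1.09, 1.28], [-1.99, 2.15], [-1.42, 1.44], [-3.14, 3.14]. Speed limits (rad/s): [2.79, 2.79, 3.14, 3.14, 3.14, 3.14].

## Interface

Orientations are given as a unit quaternion [x, y, z, w].
In Python, from workcell import bot gives the robot as it stands. The module is installed in compiled form; this text tells all that it offers.
- The arm moves only by the tool apply_moves, never from a script. Its argument "commands" is a list of rows, each a list of 4 numbers: the shift along the tool's x, y, z scaled (see below), then the turn about the tool's z scaled (see below). In form: [[tx, ty, tz, roll], ...]. A call has exactly 5 rows; each row shifts and turns the commanded pose from where the row before left it, along the tool's axes as they then stand; what a row does not reach is not made up. The controller multiplies each number of a shift by 20 mm and each number of a turn by 60 degrees. A row lasts 1/12 s, in which the tool goes at most 41.7 mm and 7.16 degrees, less where a joint would pass 70% of its speed; a pose out of reach is approached as far as the arm can. A call with a number of a shift or a turn outside -1 to 1 is refused whole. A call with a gripper value outside its range is refused whole. "claw" is the closure, from 0 (fully open) to 1 (shut), set as the call begins (left out, the last holds). The fingers move at their own pace and stop on an object; the grip force is fixed at half the most. Time passes only in rows, so rows that do not move let the fingers close, or fill a call up. It gives the time, the measured TCP pose, the force, the opening and the grip force at its end, in the units of the state.
- bot.get_obs(): the state, without advancing time (a new reading comes with each control period).
- bot.camera(name): name is "scene" or "side" or "wrist"; returns a dict with "image" (384x512x3 uint8, blue, green, red), "camera_matrix" (3x3 intrinsics, pixels), "R" (3x3) and "t" (3): a world point X has camera coordinates R X + t. Camera axes: x right, y down, z forward; pixel columns grow to the right and rows downward; lengths in m; the calibration is good to about 2 mm. A picture is of the moment at which its call begins. There is no depth.
- bot.job_done(): hands the job in; it is judged then, once.
The state is a dict: "clock": time; "joint_pos": joint angles; "joint_vel": joint speeds; "tau": joint torques, N m; "eef_pos": TCP position; "tool_rot": TCP orientation; "ft_force": force on the tool from outside, world axes, zero at the start; "ft_torque": the same for the moment, N m; "grip_width": finger opening in m; "grasp_force": force on a finger pad.
Only numpy, scipy, OpenCV 4.12 (cv2) and the standard library are available. Lean on these libraries where they do the work, as an engineer would, in place of code of your own. Each camera call takes 0.05 s, during which the arm holds its last target. There are 200 camera calls.

## Task

Change over the battery test fixture: slide its lock fully open, pull every tested cell out from under the contact hood and stand it upright in the grey tray, and slide every fresh cell from the mat, terminal end first, under the hood fully home in a bay of its own. When all cells are in place, slide the lock back to its closed stop. Leave the meter, screwdriver and bottle where they are.

Things in the scene. Friction and masses are not known exactly. Their poses are not given: they have to be found in the camera images.
- fixture: cell test fixture, fixed. Origin: centre of its underside; +x runs into the bays, away from the robot within 10 degrees; y left. Base plate top (bay floor) z 14, x -110 to 105, y -120 to 120. Three bays, centre lines y -68, 0, 68, each 40 wide between guides 10 high (z 14 to 24) from x -20 to the end stop at x 80, with pointed 45 degree lead-ins from x -35. A cell that is home spans x -40 to 80.
- hood (a point): middle of the lower front edge of the fixture's contact hood (fixture x 30, y 0, z 62). The hood roofs all bays from x 30 to 100, underside z 62, top z 74 (screw heads to 76), with side cheeks at y 110 to 120: a cell can get under it only by sliding along the bay floor. The front 70 mm of a cell that is home stay open above.
- lock (a joint): lock slide, m: 0 locked (closed stop), grows along fixture +y, 0.034 open (open stop). A bar sunk in the base at fixture x -57 to -43 with three upright teeth (12 x 20, z 15 to 25). Locked, a tooth stands in the middle of each bay, 4 mm before the plain end of a cell that is home; a cell standing out blocks it. Open, the teeth stand between bays. Stays where left; friction about 3 N.
- lock_grip (a point): middle of the lock slide's grip, an upright black block 26 (fixture x) x 16 (fixture y) x 40 high, z 15 to 55; this point is at z 40, fixture x -50, y 130 + joint value, left of the bays; both sides are free for fingers closing along fixture y. The base's arm under it is 14 high.
- bay1 (a point): floor-level middle of the end stop of the bay at fixture y -68 (fixture x 80, z 14); same axes as the fixture
- bay2 (a point): floor-level middle of the end stop of the bay at fixture y 0 (fixture x 80, z 14); same axes as the fixture
- bay3 (a point): floor-level middle of the end stop of the bay at fixture y 68 (fixture x 80, z 14); same axes as the fixture
- mat: flat blue-grey rubber mat 340 (x) x 180 (y) x 3 thick lying on the bench at one side of the fixture, where the fresh cells stand; origin at the centre of its underside
- tray: grey plastic tray for tested cells, empty at the start, fixed at the other side of the fixture: outside 280 (x) x 180 (y) x 24 high, walls 5, floor 5 thick, so it takes three cells side by side, their length along y; origin at the centre of its underside
- fresh1: fresh cell (absent in some runs): battery cell, aluminium can 120 long (x) x 36 wide (y) x 44 high (z), 0.3 to 0.5 kg; origin at the centre of its underside, +x to its terminal end (10 mm black plastic header, two copper terminals; the other end is plain metal). Starts upright on the mat, length roughly along y, either end left.
- fresh1_term (a point): centre of the terminal end face of fresh1 (its x 60, z 22)
- fresh2: fresh cell (absent in some runs): battery cell, aluminium can 120 long (x) x 36 wide (y) x 44 high (z), 0.3 to 0.5 kg; origin at the centre of its underside, +x to its terminal end (10 mm black plastic header, two copper terminals; the other end is plain metal). Starts upright on the mat, length roughly along y, either end left.
- fresh2_term (a point): centre of the terminal end face of fresh2 (its x 60, z 22)
- fresh3: fresh cell (absent in some runs): battery cell, aluminium can 120 long (x) x 36 wide (y) x 44 high (z), 0.3 to 0.5 kg; origin at the centre of its underside, +x to its terminal end (10 mm black plastic header, two copper terminals; the other end is plain metal). Starts upright on the mat, length roughly along y, either end left.
- fresh3_term (a point): centre of the terminal end face of fresh3 (its x 60, z 22)
- tested1: tested cell (absent in some runs), the same make as the fresh ones: battery cell, aluminium can 120 long (x) x 36 wide (y) x 44 high (z), 0.3 to 0.5 kg; origin at the centre of its underside, +x to its terminal end (10 mm black plastic header, two copper terminals; the other end is plain metal). Starts in a bay, terminals within 3 mm of the stop; two or three bays are filled.
- tested2: tested cell (absent in some runs), the same make as the fresh ones: battery cell, aluminium can 120 long (x) x 36 wide (y) x 44 high (z), 0.3 to 0.5 kg; origin at the centre of its underside, +x to its terminal end (10 mm black plastic header, two copper terminals; the other end is plain metal). Starts in a bay, terminals within 3 mm of the stop; two or three bays are filled.
- tested3: tested cell (absent in some runs), the same make as the fresh ones: battery cell, aluminium can 120 long (x) x 36 wide (y) x 44 high (z), 0.3 to 0.5 kg; origin at the centre of its underside, +x to its terminal end (10 mm black plastic header, two copper terminals; the other end is plain metal). Starts in a bay, terminals within 3 mm of the stop; two or three bays are filled.
- meter: bystander: orange hand-held multimeter 150 x 74 x 42 high lying on the bench at the left behind the fixture; origin at its underside's centre
- driver: bystander: screwdriver 180 long lying on the bench behind the fixture
- cleaner: bystander: bottle 56 in diameter, 140 high, standing behind the fixture; origin at its underside's centre
There are look-alikes about, which are no part of the job. Leave any brown or yellow look-alike of the fresh3 alone.

How it is judged:
By the outcome, as a careful person would: the job done as asked, in the order asked, and still so for the second after the job is handed in, with the robot touching nothing.
Of fresh1, fresh2, fresh3 only 2 to 3 are there at a start; the rules pass over those that are not, and their reading is None.
Of tested1, tested2, tested3 only 2 to 3 are there at a start; the rules pass over those that are not, and their reading is None.
At some moment in a run one of fresh1, fresh2, fresh3 may be knocked a few centimetres aside while the robot is not near it.
It also fails if it takes over 210 s, if anything falls off the work surface, if the arm or the gripper's body presses on something with over 40 N, if the wrist force passes 120 N, or if a joint passes its speed limit or range.

## Working session

There is one attempt and no reset: what is moved stays moved. The work goes in short steps, Python scripts to look and compute and a tool call to move; the robot and the scene stay as the last step left them, time stands still between calls to the robot, and variables do not carry over. Pictures are saved under pics/ and viewed, at most 14 in all, crops included, and the job is handed in when it is done.

Besides the shell and the picture viewer there is one more tool, called after "Emit:" as name([rows], argument=value, ...), one row to a line, values as JSON. apply_moves: Moves the arm, as the interface text tells. Shifts and turns lie within -1 to 1; 1 stands for 20 mm of shift or 60 degrees of turn. Its arguments: {"type":"object","properties":{"commands":{"type":"array","items":{"type":"array","items":{"type":"number","minimum":-1,"maximum":1}}},"claw":{"type":"number"}},"required":["commands"]}

```bash
mkdir -p pics; ls; python3 - <<'E'
from workcell import bot
import cv2,numpy as np
o=bot.get_obs(); print({k:np.round(v,3) for k,v in o.items()})
for n in("scene","side","wrist"):
    c=bot.camera(n); cv2.imwrite(f"pics/{n}0.png",c["image"]); np.savez(f"pics/{n}0.npz",K=c["camera_matrix"],R=c["R"],t=c["t"])
    print(n,c["camera_matrix"].tolist(),np.round(-c["R"].T@c["t"],3),np.round(c["R"],3).tolist())
E
```

```text
pics
{'clock': np.float64(0.0), 'joint_pos': array([1.245, 0.241, 0.004, 1.335, 0.   , 1.571]), 'joint_vel': array([-0.001,  0.   , -0.   , -0.001, -0.001, -0.   ]), 'tau': array([-1.0000e-03, -3.7232e+01,  2.5240e+01,  1.7000e-02, -0.0000e+00,
        0.0000e+00]), 'eef_pos': array([0.16 , 0.473, 0.252]), 'tool_rot': array([ 0.162,  0.987, -0.001, -0.   ]), 'ft_force': array([-0.51 ,  0.097, -0.022]), 'ft_torque': array([ 0.019,  0.067, -0.032]), 'grasp_force': np.float64(0.0), 'grip_width': np.float64(0.086)}
scene [[460.7366398445163, 0.0, 265.2173113581274], [0.0, 460.7366398445163, 180.9132328575843], [0.0, 0.0, 1.0]] [ 1.275 -0.278  1.03 ] [[0.454, 0.891, -0.007], [0.696, -0.36, -0.622], [-0.557, 0.277, -0.783]]
side [[499.1439538896727, 0.0, 253.44059563687267], [0.0, 499.1439538896727, 194.16959506311252], [0.0, 0.0, 1.0]] [ 0.031 -0.881  0.981] [[0.857, -0.515, -0.0], [-0.33, -0.55, -0.767], [0.395, 0.658, -0.641]]
wrist [[327.9285814020269, 0.0, 254.8673081074051], [0.0, 327.9285814020269, 192.48617463301858], [0.0, 0.0, 1.0]] [0.086 0.498 0.373] [[0.319, 0.948, -0.002], [0.902, -0.303, 0.306], [0.29, -0.099, -0.952]]
```

```bash
python3 - <<'E'
import cv2,numpy as np
a=cv2.imread("pics/scene0.png");b=cv2.imread("pics/side0.png")
cv2.imwrite("pics/s0b.png",cv2.resize(a,(800,600),interpolation=cv2.INTER_CUBIC));cv2.imwrite("pics/d0b.png",cv2.resize(b,(800,600),interpolation=cv2.INTER_CUBIC))
E
```

```text
(no output)
```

View pics/s0b.png

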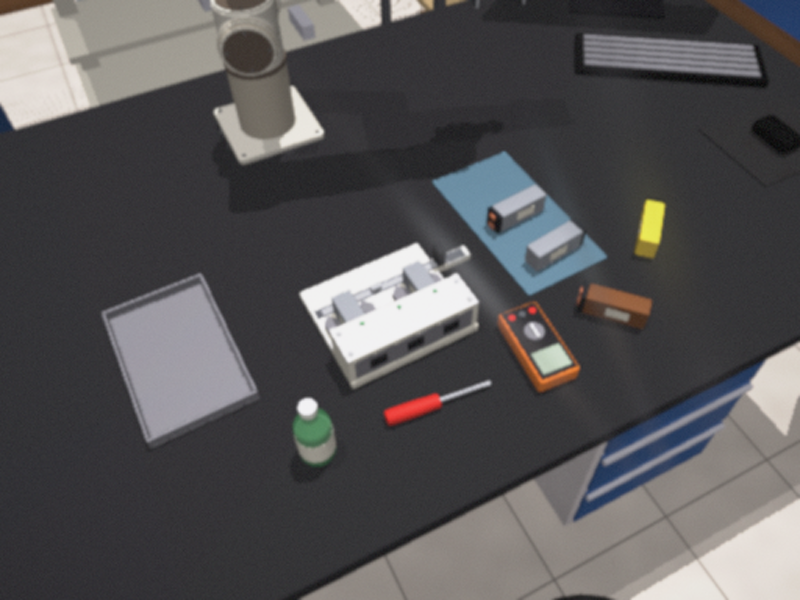

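View pics/d0b.png

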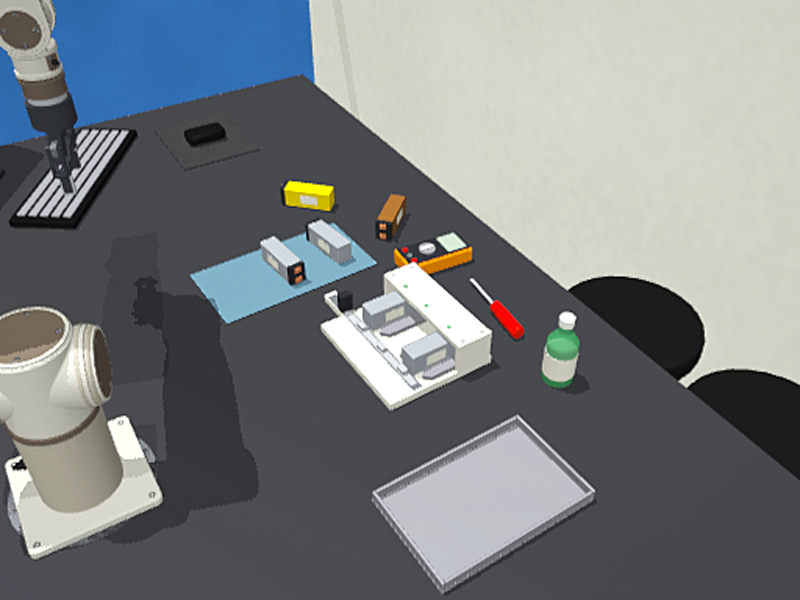

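The scene view (800 px scale) shows the fixture at (390,310) with tested cells in two bays: the one on the left, y+, at (425,275), and the one on the right at (345,305). The mat holds two fresh cells at (517,208) and (555,247), and the tray is at (180,355). The yellow (650,228) and brown (615,305) blocks are off the mat and are the look-alikes. The grey metal cells standing on the mat are the ones that match the description.

```bash
python3 - <<'E'
import cv2,numpy as np
a=cv2.imread("pics/scene0.png");b=cv2.imread("pics/side0.png")
f=lambda im,x,y:cv2.resize(im[y:y+100,x:x+133],(399,300),interpolation=cv2.INTER_CUBIC)
cv2.imwrite("pics/quad.png",np.vstack([np.hstack([f(a,185,152),f(b,198,166)]),np.hstack([f(a,270,95),f(b,115,130)])]))
E
```

```text
(no output)
```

View pics/quad.png

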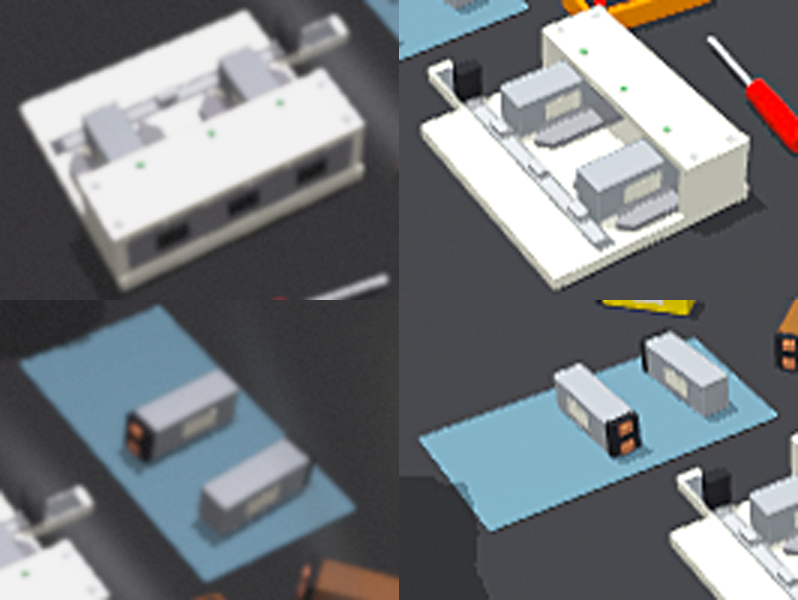

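The quad shows the middle bay (y=0) empty. The near fresh cell's terminals face the fixture (scene panel (138,437)). The far fresh cell's terminals face away, to the left (305,470). Next I'll fit the poses from the corners.

```bash
cat > fit.py <<'E'
import numpy as np
from scipy.optimize import least_squares
def cam(n):
    d=np.load(f"pics/{n}.npz");return d["K"],d["R"],d["t"]
def proj(c,P):
    K,R,t=c;q=(R@np.asarray(P,float).T).T+t;q=q@K.T;return q[:,:2]/q[:,2:]
def T(p,P):
    c,s=np.cos(p[2]),np.sin(p[2]);P=np.asarray(P,float)
    return np.c_[p[0]+c*P[:,0]-s*P[:,1],p[1]+s*P[:,0]+c*P[:,1],P[:,2]]
def fit(obs,p0):
    """obs: list of (cam, pts Nx3 mm, pix Nx2)"""
    f=lambda p:np.concatenate([(proj(c,T(p,np.array(P)/1e3))-np.array(u)).ravel() for c,P,u in obs])
    r=least_squares(f,p0,loss="soft_l1",x_scale=[.01,.01,.05]);return r.x,f(r.x)
E
python3 - <<'E'
from fit import *
S,D=cam("scene0"),cam("side0")
q=lambda L,px,py,ox,oy:[((x-px+.5)/3-.5+ox,(y-py+.5)/3-.5+oy) for x,y in L]
w=lambda L:[((x+.5)/1.5625-.5,(y+.5)/1.5625-.5) for x,y in L]
def show(n,r):print(n,np.round(r[0][:2],4),np.round(np.degrees(r[0][2]),2),"res",np.round(r[1],1).tolist())
fs=[(-110,-120,14),(-110,120,14),(30,-120,74),(30,120,74),(100,120,74)]
fd=[(30,120,74),(100,120,74),(100,-120,74),(30,-120,74),(-110,120,14),(-110,-120,14)]
show("fix",fit([(S,fs,q([(22,108),(248,11),(80,170),(325,70),(363,127)],0,0,185,152)),
 (D,fd,q([(545,28),(598,8),(747,138),(692,168),(422,127),(553,280)],399,0,198,166))],[.5,.0,0]))
top=lambda z:[(60,18,z),(60,-18,z),(-60,-18,z),(-60,18,z)]
show("A",fit([(S,top(47),q([(152,433),(128,412),(217,371),(238,386)],0,300,270,95)),(D,top(47),q([(640,415),(608,425),(556,374),(583,365)],399,300,115,130))],[.45,.3,-1.57]))
show("B",fit([(S,top(47),q([(286,440),(312,462),(228,506),(202,488)],0,300,270,95)),(D,top(47),q([(645,342),(672,332),(729,377),(700,386)],399,300,115,130))],[.55,.3,1.57]))
m=[(-170,-90,3),(-170,90,3),(170,90,3),(170,-90,3)]
show("mat",fit([(S,m,q([(22,363),(160,306),(355,507),(207,580)],0,300,270,95)),(D,m,q([(489,528),(420,438),(691,340),(777,412)],399,300,115,130))],[.5,.3,0]))
t=[(-140,-90,24),(-140,90,24),(140,90,24)]
show("tray",fit([(S,t,w([(103,315),(200,276),(257,393)])),(D,[t[1],t[2],(140,-90,24),t[0]],w([(374,494),(517,417),(594,493),(445,583)]))],[.5,-.3,0]))
E
```

```text
fix [0.5863 0.0133] 2.02 res [0.2, -0.2, 0.0, 0.5, -0.2, 3.0, -0.2, 0.1, 1.1, -0.6, -1.1, 0.6, 0.8, -0.4, 0.6, 0.8, -1.8, 0.4, -0.4, -0.1, 0.2, -0.1]
A [0.4896 0.3358] -83.76 res [-1.2, 1.3, -0.6, 1.0, 1.2, -1.0, 1.8, 0.9, -0.2, 0.2, 0.5, 1.1, -1.6, 0.1, -0.9, -0.8]
B [0.603  0.3454] 96.18 res [2.3, -1.0, 1.9, -0.8, -2.6, 2.1, -2.0, 0.0, -0.8, -0.9, -0.6, -1.2, 0.7, 0.3, 1.0, 1.3]
mat [0.4902 0.3371] 3.02 res [-0.4, 0.2, 0.1, 0.1, 1.2, 0.2, 0.3, 0.5, -0.5, 1.0, -1.1, 0.2, 0.5, -0.6, -0.1, 1.1]
tray [ 0.5084 -0.3421] 2.27 res [-1.8, -0.5, 0.1, -1.0, 0.3, -0.1, -0.6, -0.6, 1.0, -1.2, 2.1, -1.1, -0.4, 2.2]
```

```bash
cat > st.py <<'E'
from workcell import bot
import numpy as np
from scipy.spatial.transform import Rotation as Ro
FX=[.5863,.0133,np.radians(2.02)]
def st(fx=FX):
    o=bot.get_obs();p=np.array(o["eef_pos"]);y=Ro.from_quat(o["tool_rot"]).as_matrix()[:,1]
    d=p[:2]-fx[:2];c,s=np.cos(fx[2]),np.sin(fx[2])
    print("t",round(float(o["clock"]),2),"W",np.round(p*1e3,1),"fix",np.round([(c*d[0]+s*d[1])*1e3,(c*d[1]-s*d[0])*1e3],1),"phi",round(np.degrees(np.arctan2(y[1],y[0])),2),
     "q",np.round(o["joint_pos"],2),"F",np.round(o["ft_force"],1),"w",round(o["grip_width"]*1e3,1),"g",round(float(o["grasp_force"]),1))
    return o
if __name__=="__main__": st()
E
```

Emit:
apply_moves([
  [0, 0, 0, -0.069],
  [0, 0, 0, -0.069],
  [0, 0, 0, -0.069],
  [0, 0, 0, -0.069],
  [0, 0, 0, -0.069],
], claw=0)

```text
clock: 0.57
eef_pos: [0.1599, 0.4735, 0.2529]
tool_rot: [-0.02, 1.0, -0.0, -0.0]
ft_force: [0.2, 0.1, -0.7]
grip_width: 0.0855
grasp_force: 0.0
```

Emit:
apply_moves([
  [-0.7, -0.88, -0.1, 0],
  [-0.7, -0.88, -0.1, 0],
  [-0.7, -0.88, -0.1, 0],
  [-0.7, -0.88, -0.1, 0],
  [-0.7, -0.88, -0.1, 0],
])

```text
clock: 0.98
eef_pos: [0.2335, 0.3872, 0.263]
tool_rot: [-0.018, 1.0, -0.0, -0.0]
ft_force: [-0.5, 0.0, 0.4]
grip_width: 0.0855
grasp_force: 0.0
```

Emit:
apply_moves([
  [-0.7, -0.88, -0.1, 0],
  [-0.7, -0.88, -0.1, 0],
  [-0.7, -0.88, -0.1, 0],
  [-0.7, -0.88, -0.1, 0],
  [-0.7, -0.88, -0.1, 0],
])

```text
clock: 1.4
eef_pos: [0.3066, 0.3017, 0.2732]
tool_rot: [-0.018, 1.0, -0.0, -0.0]
ft_force: [0.1, 0.4, -0.0]
grip_width: 0.0856
grasp_force: 0.0
```

Emit:
apply_moves([
  [-0.7, -0.88, -0.1, 0],
  [-0.7, -0.88, -0.1, 0],
  [-0.7, -0.88, -0.1, 0],
  [-0.7, -0.88, -0.1, 0],
  [-0.7, -0.88, -0.1, 0],
])

```text
clock: 1.82
eef_pos: [0.3797, 0.2163, 0.2832]
tool_rot: [-0.018, 1.0, -0.0, -0.0]
ft_force: [0.7, -0.0, -0.1]
grip_width: 0.0854
grasp_force: 0.0
```

Emit:
apply_moves([
  [-0.7, -0.88, -0.1, 0],
  [-0.7, -0.88, -0.1, 0],
  [-0.7, -0.88, -0.1, 0],
  [-0.7, -0.88, -0.1, 0],
  [-0.7, -0.88, -0.1, 0],
])

```text
clock: 2.23
eef_pos: [0.4528, 0.1308, 0.2931]
tool_rot: [-0.018, 1.0, -0.0, -0.0]
ft_force: [0.1, 0.5, -0.7]
grip_width: 0.0852
grasp_force: 0.0
```

Emit:
apply_moves([
  [-0.7, -0.88, -0.1, 0],
  [-0.7, -0.88, -0.1, 0],
  [-0.7, -0.88, -0.1, 0],
  [-0.7, -0.88, -0.1, 0],
  [0, 0, 0, 0],
], claw=0.45)

```text
clock: 2.65
eef_pos: [0.5129, 0.0608, 0.3008]
tool_rot: [-0.016, 1.0, -0.001, 0.0]
ft_force: [0.6, 0.4, -0.3]
grip_width: 0.0471
grasp_force: 0.0
```

```bash
python3 - <<'E'
from st import *; import cv2
st()
c=bot.camera("wrist");np.savez("pics/w1.npz",K=c["camera_matrix"],R=c["R"],t=c["t"])
cv2.imwrite("pics/w1.png",cv2.resize(c["image"],(800,600),interpolation=cv2.INTER_CUBIC))
E
```

```text
t 2.65 W [512.9  60.8 300.8] fix [-71.7  50.1] phi 91.81 q [ 0.12  0.26  0.15  1.46 -0.    0.09] F [ 0.6  0.4 -0.3] w 47.1 g 0.0
```

View pics/w1.png

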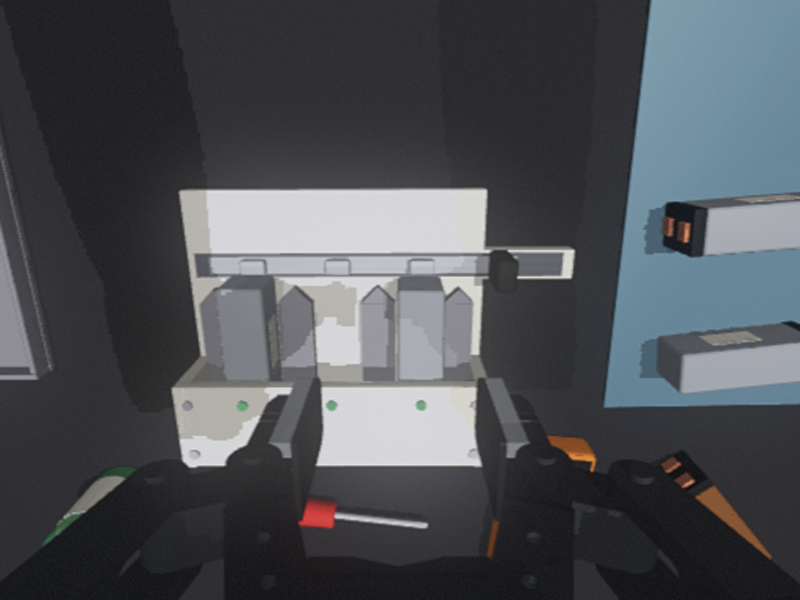

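```bash
cat > fx.py <<'E'
from fit import *
S,D,W=cam("scene0"),cam("side0"),cam("w1")
q=lambda L,px,py,ox,oy:[((x-px+.5)/3-.5+ox,(y-py+.5)/3-.5+oy) for x,y in L]
w=lambda L:[((x+.5)/1.5625-.5,(y+.5)/1.5625-.5) for x,y in L]
fs=[(-110,-120,14),(-110,120,14),(30,-120,74),(100,120,74)]
fd=[(30,120,74),(100,120,74),(100,-120,74),(30,-120,74),(-110,120,14),(-110,-120,14)]
oS=(S,fs,q([(22,108),(248,11),(80,170),(363,127)],0,0,185,152))
oD=(D,fd,q([(545,28),(598,8),(747,138),(692,168),(422,127),(553,280)],399,0,198,166))
oW=(W,[(-110,-120,14),(-110,120,14),(30,-120,74),(30,120,74),(100,-120,74),(-35,34,24),(-35,-34,24)],
 w([(181,191),(487,189),(175,388),(482,384),(180,466),(377,287),(297,287)]))
for o in([oS],[oD],[oW],[oS,oD,oW]):
    r=fit(o,[.586,.013,.03]);print(np.round(r[0][:2]*1e3,1),round(np.degrees(r[0][2]),2),np.round(np.abs(r[1]).mean(),2))
print(np.round(fit([oW],[.586,.013,.03])[1],1).tolist())
E
python3 fx.py
```

```text
[584.5  13.1] 1.53 0.71
[587.2  13.8] 2.27 0.61
[587.   11.5] 2.03 1.3
[586.9  12.1] 2.09 0.97
[-0.7, -0.3, -0.0, 0.5, -1.8, -0.2, 5.5, 2.0, 2.8, 0.5, 0.5, -0.7, -2.2, -0.6]
```

```bash
sed -i 's/,(30,120,74),(100,-120,74),(-35,34/,(100,-120,74),(-35,34/; s/(482,384),//' fx.py; cat >> fx.py <<'E'
import cv2
r=fit([oS,oD,oW],[.586,.013,.03])[0];print(r)
im=cv2.imread("pics/w1.png")
def poly(P,col,cl=True):
    u=proj(W,T(r,np.array(P)/1e3));u=((u+.5)*1.5625-.5);cv2.polylines(im,[np.round(u*8).astype(np.int32)],cl,col,1,cv2.LINE_AA,3)
poly([(-110,-120,14),(-110,120,14),(105,120,14),(105,-120,14)],(0,255,0))
poly([(30,-120,74),(30,120,74),(100,120,74),(100,-120,74)],(0,255,255))
for y in(-68,68):poly([(-40,y-18,58),(-40,y+18,58),(30,y+18,58),(30,y-18,58)],(0,0,255))
for y in(-34,34):poly([(-20,y-14,24),(-35,y,24),(-20,y+14,24),(30,y+14,24),(30,y-14,24)],(255,0,255))
poly([(-63,122,55),(-63,138,55),(-37,138,55),(-37,122,55)],(255,255,0))
cv2.imwrite("pics/ov1.png",cv2.resize(im[160:480,150:600],None,fx=1.75,fy=1.75,interpolation=cv2.INTER_CUBIC))
E
python3 fx.py
```

```text
[584.5  13.1] 1.53 0.71
[587.2  13.8] 2.27 0.61
[587.3  12. ] 1.97 0.86
[587.1  12.4] 2.06 0.76
[-0.3, -0.1, 0.4, 0.9, -1.4, -0.1, 3.1, 0.6, 0.9, -0.5, -1.8, -0.4]
[0.58705933 0.01241161 0.03588867]
```

View pics/ov1.png

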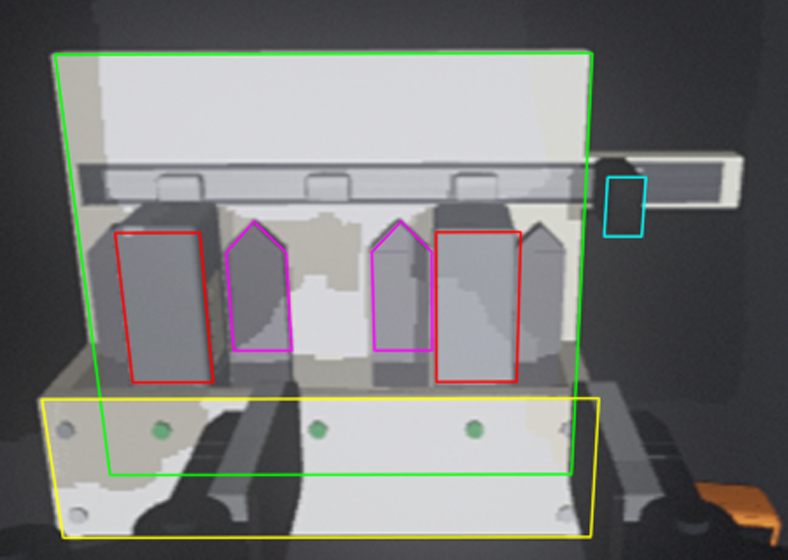

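The overlay lines up within about 1 mm on the base, guides and tested cells, with the lock grip at crop (615,170). The fixture is at (587.1, 12.4) mm with yaw 2.06°. Next I'll grip the lock.

```bash
sed -i 's/^FX=.*/FX=[.5871,.0124,.0359]/' st.py; python3 st.py
```

```text
t 2.7 W [511.6  62.1 300.7] fix [-73.6  52.4] phi 91.86 q [ 0.12  0.26  0.15  1.46 -0.    0.09] F [-0.3  0.9  0.1] w 46.8 g 0.0
```

Emit:
apply_moves([
  [-0.23, 0.79, 0.2, 0],
  [-0.23, 0.79, 0.2, 0],
  [-0.23, 0.79, 0.2, 0],
  [-0.23, 0.79, 0.2, 0],
  [-0.23, 0.79, 0.2, 0],
])

```text
clock: 3.12
eef_pos: [0.5302, 0.1446, 0.2809]
tool_rot: [-0.018, 1.0, 0.0, -0.001]
ft_force: [0.0, -0.5, 0.3]
grip_width: 0.0465
grasp_force: 0.0
```

Emit:
apply_moves([
  [0, 0, 1, 0],
  [0, 0, 1, 0],
  [0, 0, 1, 0],
  [0, 0, 1, 0],
  [0, 0, 1, 0],
])

```text
clock: 3.53
eef_pos: [0.5299, 0.1441, 0.1802]
tool_rot: [-0.018, 1.0, 0.0, -0.0]
ft_force: [0.4, 0.2, 0.1]
grip_width: 0.0467
grasp_force: 0.0
```

Emit:
apply_moves([
  [0, 0, 0.7, 0],
  [0, 0, 0.7, 0],
  [0, 0, 0.7, 0],
  [0, 0, 0.7, 0],
  [0, 0, 0, 0],
])

```text
clock: 3.95
eef_pos: [0.528, 0.1434, 0.1222]
tool_rot: [-0.018, 1.0, -0.001, -0.003]
ft_force: [-0.8, -0.3, 0.1]
grip_width: 0.0466
grasp_force: 0.0
```

```bash
python3 st.py
```

```text
t 3.95 W [528.  143.4 122.2] fix [-54.4 133. ] phi 92.1 q [ 0.27  0.43 -0.08  1.07  0.    0.23] F [-0.8 -0.3  0.1] w 46.6 g 0.0
```

Emit:
apply_moves([
  [-0.18, -0.1, 0.8, 0],
  [0, 0, 0.8, 0],
  [0, 0, 0.8, 0],
  [0, 0, 0.8, 0],
  [0, 0, 0.6, 0],
])

```text
clock: 4.37
eef_pos: [0.534, 0.1419, 0.0489]
tool_rot: [-0.018, 1.0, 0.0, -0.0]
ft_force: [-0.8, -0.7, -0.7]
grip_width: 0.0471
grasp_force: 0.0
```

Emit:
apply_moves([
  [0, 0, 0, 0],
  [0, 0, 0, 0],
  [0, 0, 0, 0],
  [0, 0, 0, 0],
  [0, 0, 0, 0],
], claw=1)

```text
clock: 4.78
eef_pos: [0.5349, 0.1418, 0.0504]
tool_rot: [-0.018, 1.0, 0.0, 0.0]
ft_force: [-2.3, 0.9, 1.4]
grip_width: 0.015
grasp_force: 61.2
```

```bash
python3 st.py
```

```text
t 4.78 W [534.9 141.8  50.4] fix [-47.6 131.2] phi 92.05 q [ 0.26  0.51 -0.16  0.9   0.    0.22] F [-2.3  0.9  1.4] w 15.0 g 61.2
```

Emit:
apply_moves([
  [0, 0.36, 0, 0],
  [0, 0.36, 0, 0],
  [0, 0.36, 0, 0],
  [0, 0.36, 0, 0],
  [0, 0.3, 0, 0],
])

```text
clock: 5.2
eef_pos: [0.5337, 0.1742, 0.0503]
tool_rot: [-0.017, 1.0, -0.004, 0.001]
ft_force: [-1.7, -22.1, 10.3]
grip_width: 0.0153
grasp_force: 62.7
```

Emit:
apply_moves([
  [0, 0, 0, 0],
  [0, 0, 0, 0],
  [0, 0, 0, 0],
  [0, 0, 0, 0],
  [0, 0, 0, 0],
])

```text
clock: 5.62
eef_pos: [0.5338, 0.174, 0.0503]
tool_rot: [-0.017, 1.0, -0.003, 0.001]
ft_force: [-1.9, -10.7, 8.6]
grip_width: 0.0152
grasp_force: 62.2
```

```bash
python3 st.py
```

```text
t 5.62 W [533.8 174.   50.3] fix [-47.5 163.4] phi 91.94 q [ 0.32  0.53 -0.14  0.91 -0.01  0.28] F [ -1.9 -10.7   8.6] w 15.2 g 62.2
```

The lock is against its open stop: it stalled with 22 N. I'll release it and go to the bay 3 cell.

Emit:
apply_moves([
  [0, 0, 0, 0],
  [0, 0, 0, 0],
  [0, 0, 0, 0],
  [0, 0, -0.5, 0],
  [0, 0, -0.8, 0],
], claw=0.37)

```text
clock: 6.03
eef_pos: [0.532, 0.1763, 0.0742]
tool_rot: [-0.018, 1.0, -0.0, -0.002]
ft_force: [-0.1, 0.6, -0.5]
grip_width: 0.0535
grasp_force: 0.0
```

Emit:
apply_moves([
  [0, 0, -0.8, 0],
  [0, 0, -0.8, 0],
  [0, 0, -0.8, 0],
  [0, 0, -0.8, 0],
  [0, 0, -0.3, 0],
])

```text
clock: 6.45
eef_pos: [0.5349, 0.1772, 0.1486]
tool_rot: [-0.018, 1.0, 0.001, 0.002]
ft_force: [0.8, 0.5, -0.2]
grip_width: 0.0539
grasp_force: 0.0
```

Emit:
apply_moves([
  [-0.56, -0.95, 0, 0],
  [-0.56, -0.95, 0, 0],
  [-0.56, -0.95, 0, 0],
  [-0.56, -0.95, 0, 0],
  [-0.56, -0.95, 0, 0],
])

```text
clock: 6.87
eef_pos: [0.5932, 0.0828, 0.1453]
tool_rot: [-0.018, 1.0, 0.0, -0.0]
ft_force: [0.1, -0.2, 0.5]
grip_width: 0.0537
grasp_force: 0.0
```

Emit:
apply_moves([
  [0, 0, 0, 0],
  [0, 0, 0, 0],
  [0, 0, 0, 0],
  [0, 0, 0, 0],
  [0, 0, 0, 0],
])

```text
clock: 7.28
eef_pos: [0.5923, 0.0842, 0.1453]
tool_rot: [-0.018, 1.0, 0.0, -0.0]
ft_force: [0.4, -0.0, 0.8]
grip_width: 0.0541
grasp_force: 0.0
```

```bash
python3 st.py
```

```text
t 7.28 W [592.3  84.2 145.3] fix [ 7.7 71.5] phi 92.12 q [0.14 0.5  0.09 1.17 0.   0.1 ] F [ 0.4 -0.   0.8] w 54.1 g 0.0
```

Emit:
apply_moves([
  [0, -0.17, 0.94, 0],
  [0, 0, 0.94, 0],
  [0, 0, 0.94, 0],
  [0, 0, 0.94, 0],
  [0, 0, 0.94, 0],
])

```text
clock: 7.7
eef_pos: [0.5926, 0.0807, 0.0508]
tool_rot: [-0.018, 1.0, 0.0, 0.0]
ft_force: [0.3, 0.2, 0.1]
grip_width: 0.0538
grasp_force: 0.0
```

Emit:
apply_moves([
  [0, 0, 0, 0],
  [0, 0, 0, 0],
  [0, 0, 0, 0],
  [0, 0, 0, 0],
  [0, 0, 0, 0],
])

```text
clock: 8.12
eef_pos: [0.594, 0.0801, 0.053]
tool_rot: [-0.018, 1.0, 0.0, 0.002]
ft_force: [-0.1, -0.4, 0.2]
grip_width: 0.0539
grasp_force: 0.0
```

Emit:
apply_moves([
  [0, 0, 0, 0],
  [0, 0, 0, 0],
  [0, 0, 0, 0],
  [0, 0, 0, 0],
  [0, 0, 0, 0],
], claw=1)

```text
clock: 8.53
eef_pos: [0.5937, 0.0799, 0.0526]
tool_rot: [-0.018, 1.0, 0.0, 0.001]
ft_force: [-1.3, 0.9, 6.8]
grip_width: 0.0348
grasp_force: 63.1
```

```bash
python3 st.py
```

```text
t 8.53 W [593.7  79.9  52.6] fix [ 9.  67.2] phi 92.03 q [ 0.13  0.58 -0.02  0.96  0.    0.1 ] F [-1.3  0.9  6.8] w 34.8 g 63.1
```

Emit:
apply_moves([
  [0.5, 0, 0, 0],
  [0.75, 0, 0, 0],
  [0.75, 0, 0, 0],
  [0.75, 0, 0, 0],
  [0.75, 0, 0, 0],
])

```text
clock: 8.95
eef_pos: [0.5253, 0.0775, 0.0526]
tool_rot: [-0.018, 1.0, 0.0, 0.003]
ft_force: [5.0, 0.2, 2.2]
grip_width: 0.0352
grasp_force: 62.8
```

Emit:
apply_moves([
  [0.2, 0, 0, 0],
  [0, 0, -0.3, 0],
  [0, 0, -0.7, 0],
  [0, 0, -0.7, 0],
  [0, 0, -0.7, 0],
])

```text
clock: 9.37
eef_pos: [0.5173, 0.0769, 0.0983]
tool_rot: [-0.018, 1.0, -0.0, -0.003]
ft_force: [0.4, -0.2, -5.2]
grip_width: 0.0352
grasp_force: 61.8
```

Emit:
apply_moves([
  [0, 0, -0.7, 0],
  [0, 0, -0.7, 0],
  [0, 0, -0.7, 0],
  [0, 0, -0.2, 0],
  [0, 0, 0, 0],
])

```text
clock: 9.78
eef_pos: [0.5192, 0.0772, 0.1455]
tool_rot: [-0.018, 1.0, 0.0, -0.0]
ft_force: [0.0, 0.6, -5.1]
grip_width: 0.0348
grasp_force: 62.0
```

```bash
python3 - <<'E'
from st import *; import cv2
st()
a,b,c=[bot.camera(n)["image"] for n in("side","wrist","scene")]
f=lambda im,x,y,w=256,h=192:cv2.resize(im[y:y+h,x:x+w],(400,300),interpolation=cv2.INTER_CUBIC)
cv2.imwrite("pics/q2.png",np.vstack([np.hstack([f(a,160,130),f(b,0,0,512,384)]),np.hstack([f(c,170,95),f(a,100,110,200,150)])]))
E
```

```text
t 9.78 W [519.2  77.2 145.5] fix [-65.6  67.2] phi 92.03 q [ 0.15  0.36 -0.12  1.09  0.    0.11] F [ 0.   0.6 -5.1] w 34.8 g 62.0
```

View pics/q2.png

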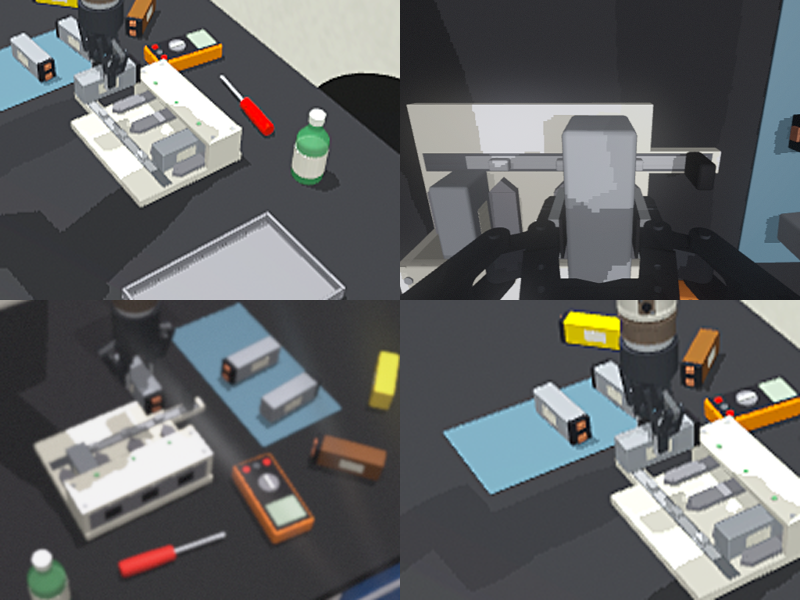

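The tested cell is held level. The wrist panel shows the lock grip at the far end of the bar (700,170) and a tooth between the bays at (500,165). Next: carry it to the tray and turn it 90°.

Emit:
apply_moves([
  [-0.1, -0.5, 0, 0],
  [-0.1, -1, 0, 0],
  [-0.1, -1, 0, 0],
  [-0.1, -1, 0, 0],
  [-0.1, -1, 0, 0],
])

```text
clock: 10.35
eef_pos: [0.5315, -0.0139, 0.1442]
tool_rot: [-0.018, 1.0, -0.0, -0.001]
ft_force: [1.4, 0.5, -4.8]
grip_width: 0.035
grasp_force: 61.9
```

Emit:
apply_moves([
  [-0.1, -1, 0, 0],
  [-0.1, -1, 0, 0],
  [-0.1, -1, 0, 0],
  [-0.1, -1, 0, 0],
  [-0.1, -1, 0, 0],
])

```text
clock: 10.77
eef_pos: [0.5449, -0.1137, 0.1442]
tool_rot: [-0.018, 1.0, 0.0, -0.001]
ft_force: [-0.3, 1.6, -4.7]
grip_width: 0.035
grasp_force: 61.9
```

Emit:
apply_moves([
  [-0.1, -1, 0, 0],
  [-0.1, -1, 0, 0],
  [-0.1, -1, 0, 0],
  [-0.1, -1, 0, 0],
  [-0.1, -1, 0, 0],
])

```text
clock: 11.18
eef_pos: [0.5583, -0.2131, 0.1439]
tool_rot: [-0.017, 1.0, 0.0, -0.001]
ft_force: [0.4, 0.0, -4.9]
grip_width: 0.0353
grasp_force: 61.9
```

Emit:
apply_moves([
  [-0.1, -1, 0, 0],
  [-0.1, -1, 0, 0],
  [-0.1, -1, 0, 0],
  [-0.1, -1, 0, 0],
  [-0.1, -0.7, 0, 0],
])

```text
clock: 11.6
eef_pos: [0.5715, -0.3077, 0.1437]
tool_rot: [-0.017, 1.0, -0.0, -0.001]
ft_force: [0.5, -0.3, -4.4]
grip_width: 0.0351
grasp_force: 61.9
```

Emit:
apply_moves([
  [0, 0, 0, 0.1],
  [0, 0, 0, 0.1],
  [0, 0, 0, 0.1],
  [0, 0, 0, 0.1],
  [0, 0, 0, 0.1],
])

```text
clock: 12.02
eef_pos: [0.5714, -0.3057, 0.1435]
tool_rot: [0.244, 0.97, 0.0, -0.001]
ft_force: [-0.1, 0.0, -4.4]
grip_width: 0.0351
grasp_force: 61.9
```

Emit:
apply_moves([
  [0, 0, 0, 0.1],
  [0, 0, 0, 0.1],
  [0, 0, 0, 0.1],
  [0, 0, 0, 0.1],
  [0, 0, 0, 0.1],
])

```text
clock: 12.43
eef_pos: [0.5715, -0.3056, 0.1436]
tool_rot: [0.487, 0.873, -0.0, -0.001]
ft_force: [0.2, -0.0, -4.6]
grip_width: 0.035
grasp_force: 61.9
```

Emit:
apply_moves([
  [0, 0, 0, 0.1],
  [0, 0, 0, 0.1],
  [0, 0, 0, 0.1],
  [0, 0, 0, 0.1],
  [0, 0, 0, 0.1],
])

```text
clock: 12.85
eef_pos: [0.5715, -0.3056, 0.1436]
tool_rot: [0.696, 0.718, -0.001, -0.001]
ft_force: [0.2, -1.1, -5.4]
grip_width: 0.0348
grasp_force: 61.9
```

```bash
python3 st.py
```

```text
t 12.85 W [ 571.5 -305.6  143.6] fix [ -27.  -317.2] phi 1.71 q [-0.49  0.6   0.26  1.24 -0.    1.05] F [ 0.2 -1.1 -5.4] w 34.8 g 61.9
```

Emit:
apply_moves([
  [-0.4, 0, 0.6, 0],
  [-0.4, 0, 0.8, 0],
  [-0.35, 0, 0.8, 0],
  [0, 0, 0.8, 0],
  [0, 0, 0.8, 0],
])

```text
clock: 13.27
eef_pos: [0.5721, -0.3295, 0.0664]
tool_rot: [0.694, 0.72, -0.001, -0.001]
ft_force: [1.1, 0.8, -5.1]
grip_width: 0.0348
grasp_force: 62.0
```

Emit:
apply_moves([
  [0, 0, 0.5, 0],
  [0, 0, 0.35, 0],
  [0, 0, 0.2, 0],
  [0, 0, 0.1, 0],
  [0, 0, 0, 0],
])

```text
clock: 13.68
eef_pos: [0.5735, -0.3283, 0.0462]
tool_rot: [0.694, 0.72, -0.0, 0.0]
ft_force: [-0.0, -0.6, -4.5]
grip_width: 0.0349
grasp_force: 61.9
```

```bash
python3 st.py
```

```text
t 13.68 W [ 573.5 -328.3   46.2] fix [ -25.8 -340. ] phi 2.07 q [-0.52  0.7   0.18  1.05 -0.    1.01] F [-0.  -0.6 -4.5] w 34.9 g 61.9
```

Emit:
apply_moves([
  [0, 0, 0.06, 0],
  [0, 0, 0.06, 0],
  [0, 0, 0, 0],
  [0, 0, 0, 0],
  [0, 0, 0, 0],
])

```text
clock: 14.1
eef_pos: [0.5735, -0.3282, 0.0444]
tool_rot: [0.694, 0.72, 0.0, 0.0]
ft_force: [-0.5, 0.2, -6.0]
grip_width: 0.035
grasp_force: 61.9
```

```bash
python3 st.py
```

```text
t 14.1 W [ 573.5 -328.2   44.4] fix [ -25.8 -339.9] phi 2.04 q [-0.52  0.7   0.17  1.04 -0.    1.02] F [-0.5  0.2 -6. ] w 35.0 g 61.9
```

Emit:
apply_moves([
  [0, 0, 0.06, 0],
  [0, 0, 0.06, 0],
  [0, 0, 0, 0],
  [0, 0, 0, 0],
  [0, 0, 0, 0],
])

```text
clock: 14.52
eef_pos: [0.5737, -0.3283, 0.0436]
tool_rot: [0.694, 0.72, 0.0, 0.001]
ft_force: [-3.5, 2.2, 4.7]
grip_width: 0.0356
grasp_force: 63.2
```

Emit:
apply_moves([
  [0, 0, 0, 0],
  [0, 0, 0, 0],
  [0, 0, 0, 0],
  [0, 0, 0, 0],
  [0, 0, 0, 0],
], claw=0.3)

```text
clock: 14.93
eef_pos: [0.5735, -0.3283, 0.0415]
tool_rot: [0.694, 0.72, 0.0, 0.0]
ft_force: [0.4, 0.0, 0.1]
grip_width: 0.0595
grasp_force: 0.0
```

Emit:
apply_moves([
  [0, 0, -0.5, 0],
  [0, 0, -0.8, 0],
  [0, 0, -1, 0],
  [0, 0, -1, 0],
  [0, 0, -1, 0],
])

```text
clock: 15.35
eef_pos: [0.5733, -0.3282, 0.129]
tool_rot: [0.694, 0.72, 0.0, 0.0]
ft_force: [1.0, -0.2, 0.2]
grip_width: 0.0598
grasp_force: 0.0
```

Emit:
apply_moves([
  [0, 0, -0.8, 0],
  [0, 0, 0, -0.1],
  [0, 0, 0, -0.1],
  [0, 0, 0, -0.1],
  [0, 0, 0, -0.1],
])

```text
clock: 15.77
eef_pos: [0.5735, -0.3283, 0.1446]
tool_rot: [0.527, 0.85, 0.0, 0.001]
ft_force: [-0.5, 0.5, 1.3]
grip_width: 0.0598
grasp_force: 0.0
```

Emit:
apply_moves([
  [0, 0, 0, -0.1],
  [0, 0, 0, -0.1],
  [0, 0, 0, -0.1],
  [0, 0, 0, -0.1],
  [0, 0, 0, -0.1],
])

```text
clock: 16.18
eef_pos: [0.5735, -0.3283, 0.1443]
tool_rot: [0.29, 0.957, -0.0, 0.0]
ft_force: [1.0, -0.0, 0.7]
grip_width: 0.0594
grasp_force: 0.0
```

Emit:
apply_moves([
  [0, 0, 0, -0.1],
  [0, 0, 0, -0.1],
  [0, 0, 0, -0.1],
  [0, 0, 0, -0.1],
  [0, 0, 0, -0.1],
])

```text
clock: 16.6
eef_pos: [0.5735, -0.3282, 0.1443]
tool_rot: [0.032, 0.999, -0.0, 0.0]
ft_force: [0.2, 0.3, 1.0]
grip_width: 0.0596
grasp_force: 0.0
```

Emit:
apply_moves([
  [0, 0, 0, -0.1],
  [0, 0, 0, 0],
  [0, 0, 0, 0],
  [0, 0, 0, 0],
  [0, 0, 0, 0],
])

```text
clock: 17.02
eef_pos: [0.5734, -0.3281, 0.1437]
tool_rot: [-0.017, 1.0, -0.0, 0.0]
ft_force: [-0.2, 0.2, -0.2]
grip_width: 0.0599
grasp_force: 0.0
```

```bash
python3 st.py
```

```text
t 17.02 W [ 573.4 -328.1  143.7] fix [ -25.9 -339.8] phi 91.95 q [-0.52  0.62  0.3   1.25  0.   -0.55] F [-0.2  0.2 -0.2] w 59.9 g 0.0
```

Emit:
apply_moves([
  [-0.11, 0.9, 0, 0],
  [-0.11, 0.9, 0, 0],
  [-0.11, 0.9, 0, 0],
  [-0.11, 0.9, 0, 0],
  [-0.11, 0.9, 0, 0],
], claw=0.37)

```text
clock: 17.43
eef_pos: [0.5811, -0.2371, 0.1436]
tool_rot: [-0.017, 1.0, 0.0, 0.0]
ft_force: [0.8, -0.9, -0.8]
grip_width: 0.054
grasp_force: 0.0
```

Emit:
apply_moves([
  [-0.11, 0.9, 0, 0],
  [-0.11, 0.9, 0, 0],
  [-0.11, 0.9, 0, 0],
  [-0.11, 0.9, 0, 0],
  [-0.11, 0.9, 0, 0],
])

```text
clock: 17.85
eef_pos: [0.589, -0.1466, 0.1437]
tool_rot: [-0.017, 1.0, -0.0, 0.0]
ft_force: [0.7, 0.3, 0.1]
grip_width: 0.0539
grasp_force: 0.0
```

Emit:
apply_moves([
  [-0.11, 0.9, 0, 0],
  [-0.11, 0.9, 0, 0],
  [-0.11, 0.9, 0, 0],
  [-0.11, 0.9, 0, 0],
  [-0.11, 0.9, 0, 0],
])

```text
clock: 18.27
eef_pos: [0.5968, -0.0563, 0.1437]
tool_rot: [-0.017, 1.0, 0.0, 0.0]
ft_force: [-0.0, 0.7, -0.1]
grip_width: 0.054
grasp_force: 0.0
```

Emit:
apply_moves([
  [0, 0, 0, 0],
  [0, 0, 0, 0],
  [0, 0, 0, 0],
  [0, 0, 0, 0],
  [0, 0, 0, 0],
])

```text
clock: 18.68
eef_pos: [0.5966, -0.0582, 0.1435]
tool_rot: [-0.017, 1.0, -0.0, -0.0]
ft_force: [0.1, 0.1, -0.4]
grip_width: 0.0539
grasp_force: 0.0
```

```bash
python3 st.py
```

```text
t 18.68 W [596.6 -58.2 143.5] fix [  7.  -70.9] phi 91.94 q [-0.1   0.5   0.09  1.17 -0.   -0.13] F [ 0.1  0.1 -0.4] w 53.9 g 0.0
```

Emit:
apply_moves([
  [0, 0.14, 0.9, 0],
  [0, 0, 0.9, 0],
  [0, 0, 0.9, 0],
  [0, 0, 0.9, 0],
  [0, 0, 0.9, 0],
])

```text
clock: 19.1
eef_pos: [0.5967, -0.0553, 0.0528]
tool_rot: [-0.017, 1.0, -0.0, 0.0]
ft_force: [0.2, -0.5, 0.1]
grip_width: 0.0537
grasp_force: 0.0
```

Emit:
apply_moves([
  [0, 0, 0.05, 0],
  [0, 0, 0, 0],
  [0, 0, 0, 0],
  [0, 0, 0, 0],
  [0, 0, 0, 0],
])

```text
clock: 19.52
eef_pos: [0.5978, -0.0546, 0.0541]
tool_rot: [-0.018, 1.0, -0.0, 0.001]
ft_force: [-0.6, 0.0, -0.3]
grip_width: 0.054
grasp_force: 0.0
```

Emit:
apply_moves([
  [0, 0, 0, 0],
  [0, 0, 0, 0],
  [0, 0, 0, 0],
  [0, 0, 0, 0],
  [0, 0, 0, 0],
], claw=1)

```text
clock: 19.93
eef_pos: [0.5976, -0.055, 0.054]
tool_rot: [-0.018, 1.0, -0.001, 0.001]
ft_force: [-0.5, -2.0, 6.2]
grip_width: 0.0349
grasp_force: 62.1
```

```bash
python3 st.py
```

```text
t 19.93 W [597.6 -55.   54. ] fix [  8.1 -67.7] phi 92.01 q [-0.09  0.58 -0.02  0.97 -0.   -0.13] F [-0.5 -2.   6.2] w 34.9 g 62.1
```

Emit:
apply_moves([
  [0.5, 0, 0, 0],
  [0.75, 0, 0, 0],
  [0.75, 0, 0, 0],
  [0.75, 0, 0, 0],
  [0.75, 0, 0, 0],
])

```text
clock: 20.35
eef_pos: [0.5293, -0.0567, 0.054]
tool_rot: [-0.018, 1.0, 0.0, 0.003]
ft_force: [4.1, 0.5, 3.5]
grip_width: 0.0349
grasp_force: 61.8
```

Emit:
apply_moves([
  [0.2, 0, 0, 0],
  [0, 0, -0.3, 0],
  [0, 0, -0.7, 0],
  [0, 0, -0.7, 0],
  [0, 0, -0.7, 0],
])

```text
clock: 20.77
eef_pos: [0.5209, -0.0566, 0.0995]
tool_rot: [-0.018, 1.0, 0.0, -0.003]
ft_force: [-0.4, -0.5, -4.7]
grip_width: 0.0347
grasp_force: 60.8
```

Emit:
apply_moves([
  [0, 0, -0.7, 0],
  [0, 0, -0.7, 0],
  [0, 0, -0.7, 0],
  [0, 0, -0.2, 0],
  [0, 0, 0, 0],
])

```text
clock: 21.18
eef_pos: [0.5229, -0.0568, 0.1467]
tool_rot: [-0.018, 1.0, 0.0, -0.0]
ft_force: [0.9, 0.0, -4.7]
grip_width: 0.0347
grasp_force: 60.9
```

Emit:
apply_moves([
  [0.2, -0.6, 0, 0],
  [0.3, -0.91, 0, 0],
  [0.3, -0.91, 0, 0],
  [0.3, -0.91, 0, 0],
  [0.3, -0.91, 0, 0],
])

```text
clock: 21.6
eef_pos: [0.4959, -0.1436, 0.1446]
tool_rot: [-0.018, 1.0, 0.0, -0.002]
ft_force: [0.4, -0.1, -5.2]
grip_width: 0.0355
grasp_force: 60.9
```

Emit:
apply_moves([
  [0.3, -0.91, 0, 0],
  [0.3, -0.91, 0, 0],
  [0.3, -0.91, 0, 0],
  [0.3, -0.91, 0, 0],
  [0.3, -0.91, 0, 0],
])

```text
clock: 22.02
eef_pos: [0.4691, -0.2355, 0.1446]
tool_rot: [-0.018, 1.0, 0.001, -0.002]
ft_force: [0.4, -0.3, -5.0]
grip_width: 0.0354
grasp_force: 60.9
```

Emit:
apply_moves([
  [0.3, -0.91, 0, 0],
  [0.3, -0.91, 0, 0],
  [0.3, -0.91, 0, 0],
  [0.3, -0.91, 0, 0],
  [0.4, -1, 0, 0],
])

```text
clock: 22.43
eef_pos: [0.4407, -0.3289, 0.1445]
tool_rot: [-0.018, 1.0, 0.001, -0.002]
ft_force: [0.2, 0.4, -5.9]
grip_width: 0.0351
grasp_force: 60.9
```

Emit:
apply_moves([
  [0, 0, 0, 0.1],
  [0, 0, 0, 0.1],
  [0, 0, 0, 0.1],
  [0, 0, 0, 0.1],
  [0, 0, 0, 0.1],
])

```text
clock: 22.85
eef_pos: [0.4406, -0.3284, 0.1444]
tool_rot: [0.245, 0.97, 0.001, -0.002]
ft_force: [0.3, 0.1, -4.8]
grip_width: 0.0351
grasp_force: 61.3
```

Emit:
apply_moves([
  [0, 0, 0, 0.1],
  [0, 0, 0, 0.1],
  [0, 0, 0, 0.1],
  [0, 0, 0, 0.1],
  [0, 0, 0, 0.1],
])

```text
clock: 23.27
eef_pos: [0.4407, -0.3282, 0.1444]
tool_rot: [0.487, 0.873, 0.0, -0.002]
ft_force: [0.0, 0.6, -4.6]
grip_width: 0.0353
grasp_force: 61.2
```

Emit:
apply_moves([
  [0, 0, 0, 0.1],
  [0, 0, 0, 0.1],
  [0, 0, 0, 0.1],
  [0, 0, 0, 0.1],
  [0, 0, 0, 0.1],
])

```text
clock: 23.68
eef_pos: [0.4407, -0.3282, 0.1445]
tool_rot: [0.696, 0.718, -0.0, -0.002]
ft_force: [0.6, -0.3, -4.8]
grip_width: 0.0352
grasp_force: 61.2
```

```bash
python3 st.py
```

```text
t 23.68 W [ 440.7 -328.2  144.5] fix [-158.5 -335.2] phi 1.71 q [-0.64  0.41 -0.05  1.12 -0.    0.9 ] F [ 0.6 -0.3 -4.8] w 35.2 g 61.2
```

Emit:
apply_moves([
  [-0.2, 0.1, 0.6, 0],
  [0, 0, 0.8, 0],
  [0, 0, 0.8, 0],
  [0, 0, 0.8, 0],
  [0, 0, 0.8, 0],
])

```text
clock: 24.1
eef_pos: [0.4431, -0.3323, 0.0676]
tool_rot: [0.693, 0.72, -0.0, -0.002]
ft_force: [0.8, -0.4, -5.2]
grip_width: 0.035
grasp_force: 61.4
```

Emit:
apply_moves([
  [0, 0, 0.5, 0],
  [0, 0, 0.35, 0],
  [0, 0, 0.2, 0],
  [0, 0, 0.08, 0],
  [0, 0, 0, 0],
])

```text
clock: 24.52
eef_pos: [0.4445, -0.3327, 0.0478]
tool_rot: [0.694, 0.72, 0.0, 0.0]
ft_force: [-0.4, -0.4, -4.4]
grip_width: 0.035
grasp_force: 61.3
```

Emit:
apply_moves([
  [0, 0, 0.05, 0],
  [0, 0, 0, 0],
  [0, 0, 0, 0],
  [0, 0, 0, 0],
  [0, 0, 0, 0],
])

```text
clock: 24.93
eef_pos: [0.4446, -0.3326, 0.0473]
tool_rot: [0.694, 0.72, 0.0, 0.0]
ft_force: [-0.7, 0.3, -4.5]
grip_width: 0.0352
grasp_force: 61.3
```

```bash
python3 st.py
```

```text
t 24.93 W [ 444.6 -332.6   47.3] fix [-154.7 -339.7] phi 2.04 q [-0.64  0.52 -0.16  0.89  0.    0.89] F [-0.7  0.3 -4.5] w 35.2 g 61.3
```

Emit:
apply_moves([
  [0, 0, 0.07, 0],
  [0, 0, 0.07, 0],
  [0, 0, 0, 0],
  [0, 0, 0, 0],
  [0, 0, 0, 0],
])

```text
clock: 25.35
eef_pos: [0.4447, -0.3327, 0.0449]
tool_rot: [0.694, 0.72, 0.0, 0.0]
ft_force: [-1.4, 1.4, 5.3]
grip_width: 0.0347
grasp_force: 62.4
```

Emit:
apply_moves([
  [0, 0, 0, 0],
  [0, 0, 0, 0],
  [0, 0, 0, 0],
  [0, 0, 0, 0],
  [0, 0, 0, 0],
], claw=0.3)

```text
clock: 25.77
eef_pos: [0.4445, -0.3327, 0.044]
tool_rot: [0.694, 0.72, -0.0, 0.0]
ft_force: [-0.1, 0.4, -0.1]
grip_width: 0.0598
grasp_force: 0.0
```

Emit:
apply_moves([
  [0, 0, -0.5, 0],
  [0, 0, -0.8, 0],
  [0, 0, -1, 0],
  [0, 0, -1, 0],
  [0, 0, -1, 0],
])

```text
clock: 26.18
eef_pos: [0.4444, -0.3325, 0.1316]
tool_rot: [0.694, 0.72, 0.0, 0.0]
ft_force: [-0.4, -0.5, 0.1]
grip_width: 0.0599
grasp_force: 0.0
```

Emit:
apply_moves([
  [0.3, 0, -1, 0],
  [0.6, 0, -1, 0],
  [0.9, 0, -1, 0],
  [1, 0, -1, 0],
  [1, 0, -0.5, 0],
])

```text
clock: 26.6
eef_pos: [0.4425, -0.2566, 0.2235]
tool_rot: [0.695, 0.719, 0.001, 0.002]
ft_force: [0.8, -0.3, -0.5]
grip_width: 0.0596
grasp_force: 0.0
```

```bash
python3 - <<'E'
from st import *; import cv2
st()
I={}
for n in("side","wrist","scene"):
    c=bot.camera(n);I[n]=c["image"]; cv2.imwrite(f"pics/{n}2.png",c["image"])
a,b,c=I["side"],I["wrist"],I["scene"]
f=lambda im,x,y,w=256,h=192:cv2.resize(im[y:y+h,x:x+w],(399,300),interpolation=cv2.INTER_CUBIC)
cv2.imwrite("pics/q3.png",np.vstack([np.hstack([f(a,200,240,192,144),f(b,0,0,512,384)]),np.hstack([f(c,270,95,133,100),f(a,115,130,133,100)])]))
E
```

```text
t 26.6 W [ 442.5 -256.6  223.5] fix [-154.1 -263.6] phi 1.99 q [-0.53  0.27 -0.03  1.26  0.    1.01] F [ 0.8 -0.3 -0.5] w 59.6 g 0.0
```

View pics/q3.png

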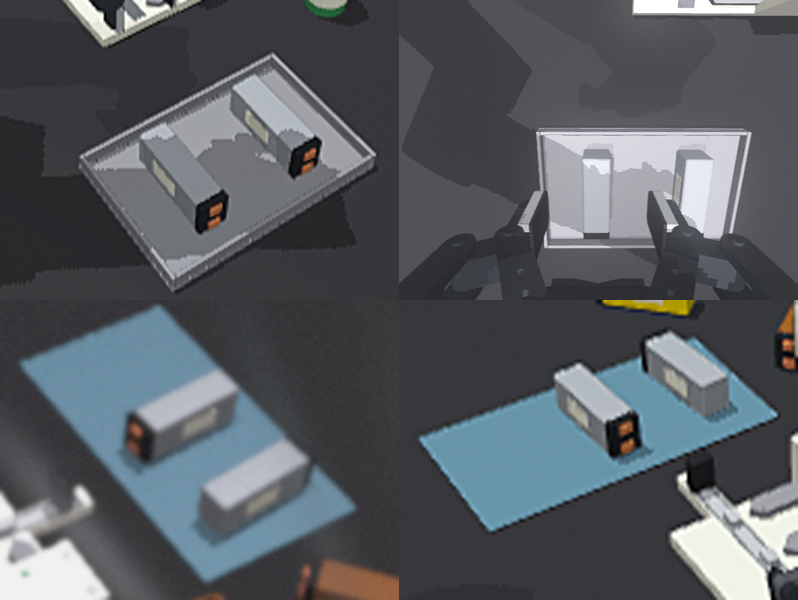

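Both tested cells stand upright in the tray, at panel (185,180) and (275,125). The fresh cells haven't moved, with A at (180,412) and B at (255,485) in the scene panel. Moving over the mat for a close look.

Emit:
apply_moves([
  [1, 0.17, -0.1, 0],
  [1, 0.17, -0.1, 0],
  [1, 0.17, -0.1, 0],
  [1, 0.17, -0.1, 0],
  [1, 0.17, -0.1, 0],
])

```text
clock: 27.17
eef_pos: [0.4549, -0.1559, 0.2295]
tool_rot: [0.695, 0.719, -0.0, -0.0]
ft_force: [-0.2, -0.3, -0.1]
grip_width: 0.0598
grasp_force: 0.0
```

Emit:
apply_moves([
  [1, 0.17, -0.1, 0],
  [1, 0.17, -0.1, 0],
  [1, 0.17, -0.1, 0],
  [1, 0.17, -0.1, 0],
  [1, 0.17, -0.1, 0],
])

```text
clock: 27.58
eef_pos: [0.4685, -0.0553, 0.2395]
tool_rot: [0.695, 0.719, -0.001, -0.0]
ft_force: [-0.3, -0.3, -0.5]
grip_width: 0.0596
grasp_force: 0.0
```

Emit:
apply_moves([
  [1, 0.17, -0.1, 0],
  [1, 0.17, -0.1, 0],
  [1, 0.17, -0.1, 0],
  [1, 0.17, -0.1, 0],
  [1, 0.17, -0.1, 0],
])

```text
clock: 28.0
eef_pos: [0.4822, 0.0452, 0.2495]
tool_rot: [0.695, 0.719, -0.001, -0.0]
ft_force: [-0.5, 0.5, 0.1]
grip_width: 0.0597
grasp_force: 0.0
```

Emit:
apply_moves([
  [1, 0.17, -0.1, 0],
  [1, 0.17, -0.1, 0],
  [1, 0.17, -0.1, 0],
  [1, 0.17, -0.1, 0],
  [1, 0.17, -0.1, 0],
])

```text
clock: 28.42
eef_pos: [0.4958, 0.1458, 0.2594]
tool_rot: [0.695, 0.719, -0.001, -0.0]
ft_force: [-0.1, -0.3, 0.6]
grip_width: 0.06
grasp_force: 0.0
```

Emit:
apply_moves([
  [1, 0.17, -0.1, 0],
  [1, 0.17, -0.1, 0],
  [1, 0.17, -0.1, 0],
  [1, 0.17, -0.1, 0],
  [1, 0.17, -0.1, 0],
])

```text
clock: 28.83
eef_pos: [0.5094, 0.2463, 0.2692]
tool_rot: [0.695, 0.719, -0.001, -0.0]
ft_force: [-0.1, -0.1, -0.5]
grip_width: 0.0598
grasp_force: 0.0
```

Emit:
apply_moves([
  [1, 0.17, -0.1, 0],
  [1, 0.17, 0, 0],
  [1, 0.17, 0, 0],
  [1, 0.17, 0, 0],
  [1, 0.17, 0, 0],
])

```text
clock: 29.25
eef_pos: [0.523, 0.3468, 0.271]
tool_rot: [0.695, 0.719, -0.001, 0.0]
ft_force: [-0.4, 0.1, -0.7]
grip_width: 0.0595
grasp_force: 0.0
```

Emit:
apply_moves([
  [0.5, 0, 0, -0.035],
  [0.2, 0, 0, -0.035],
  [0, 0, 0, 0],
  [0, 0, 0, 0],
  [0, 0, 0, 0],
])

```text
clock: 29.67
eef_pos: [0.5219, 0.3597, 0.2718]
tool_rot: [0.668, 0.744, -0.0, 0.0]
ft_force: [0.1, 0.3, 0.5]
grip_width: 0.0599
grasp_force: 0.0
```

```bash
python3 - <<'E'
from st import *; import cv2
st()
c=bot.camera("wrist");np.savez("pics/w2.npz",K=c["camera_matrix"],R=c["R"],t=c["t"])
cv2.imwrite("pics/w2.png",cv2.resize(c["image"],(800,600),interpolation=cv2.INTER_CUBIC))
E
```

```text
t 29.67 W [521.9 359.7 271.8] fix [-52.7 349.4] phi 6.17 q [ 0.6   0.52  0.46  1.51 -0.    2.07] F [0.1 0.3 0.5] w 59.9 g 0.0
```

View pics/w2.png

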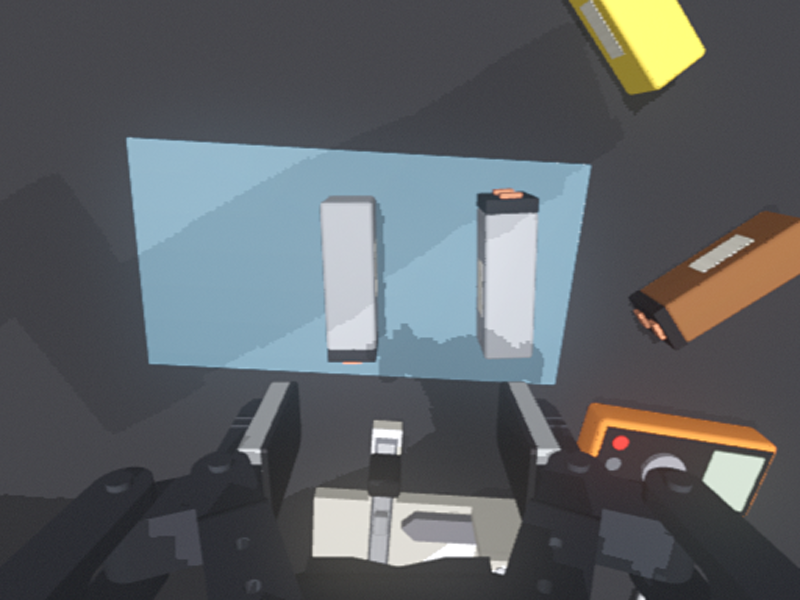

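```bash
python3 - <<'E'
from fit import *
W=cam("w2")
w=lambda L:[((x+.5)/1.5625-.5,(y+.5)/1.5625-.5) for x,y in L]
top=[(60,18,47),(60,-18,47),(-60,-18,47),(-60,18,47)]
def show(n,r):print(n,np.round(r[0][:2]*1e3,1),np.round(np.degrees(r[0][2]),2),"res",np.round(r[1],1).tolist())
show("A",fit([(W,top,w([(376,361),(328,361),(322,205),(375,204)]))],[.49,.336,-1.46]))
show("B",fit([(W,top,w([(478,202),(538,200),(533,356),(484,357)]))],[.603,.345,1.68]))
m=[(-170,-90,3),(-170,90,3),(170,90,3),(170,-90,3)]
show("mat",fit([(W,m,w([(149,364),(127,138),(590,165),(555,384)]))],[.49,.337,.05]))
E
```

```text
A [491.5 331.8] -84.22 res [0.3, 3.7, -0.2, 3.5, -0.3, -1.8, 0.3, -0.9]
B [601.2 346.5] 100.35 res [1.5, -1.0, -2.2, -2.2, 0.0, 3.5, 0.1, 4.9]
mat [492.4 333.6] 3.06 res [-0.1, 0.4, -0.8, -0.2, 0.9, -0.3, 0.0, 0.6]
```

Wrist view: A has its plain end at (348,200) and terminals at (352,355). B has its terminals at (508,200). The brown and yellow blocks are well clear. Grasping A.

Emit:
apply_moves([
  [-0.03, -0.34, 0.7, 0],
  [-0.03, -0.34, 0.9, 0],
  [-0.03, -0.34, 0.9, 0],
  [-0.03, -0.34, 0.9, 0],
  [-0.03, -0.34, 0.9, 0],
])

```text
clock: 30.13
eef_pos: [0.4881, 0.3531, 0.1858]
tool_rot: [0.668, 0.744, 0.0, 0.0]
ft_force: [0.2, -0.5, -0.0]
grip_width: 0.0596
grasp_force: 0.0
```

Emit:
apply_moves([
  [0, 0, 0.9, 0],
  [0, 0, 0.8, 0],
  [0, 0, 0.6, 0],
  [0, 0, 0.4, 0],
  [0, 0, 0, 0],
])

```text
clock: 30.55
eef_pos: [0.4874, 0.3526, 0.1303]
tool_rot: [0.668, 0.744, -0.002, -0.0]
ft_force: [-0.3, 0.1, -0.4]
grip_width: 0.06
grasp_force: 0.0
```

Emit:
apply_moves([
  [0, 0, 0, 0],
  [0, 0, 0, 0],
  [0, 0, 0, 0],
  [0, 0, 0, 0],
  [0, 0, 0, 0],
])

```text
clock: 30.97
eef_pos: [0.4886, 0.3543, 0.1329]
tool_rot: [0.668, 0.745, 0.001, 0.0]
ft_force: [-0.3, -0.2, -0.1]
grip_width: 0.0598
grasp_force: 0.0
```

```bash
python3 st.py
```

```text
t 30.97 W [488.6 354.3 132.9] fix [-86.2 345.2] phi 6.23 q [0.63 0.52 0.09 1.14 0.   2.09] F [-0.3 -0.2 -0.1] w 59.8 g 0.0
```

Emit:
apply_moves([
  [0, 0, 0.9, 0],
  [0, 0, 1, 0],
  [0, 0, 1, 0],
  [0, 0, 1, 0],
  [0, 0, 0.6, 0],
])

```text
clock: 31.38
eef_pos: [0.4874, 0.3534, 0.0402]
tool_rot: [0.668, 0.745, -0.001, -0.0]
ft_force: [-0.5, 0.1, -0.6]
grip_width: 0.0597
grasp_force: 0.0
```

Emit:
apply_moves([
  [0, 0, 0, 0],
  [0, 0, 0, 0],
  [0, 0, 0, 0],
  [0, 0, 0, 0],
  [0, 0, 0, 0],
])

```text
clock: 31.8
eef_pos: [0.4891, 0.3546, 0.0436]
tool_rot: [0.668, 0.745, 0.001, 0.0]
ft_force: [0.2, -0.3, -1.2]
grip_width: 0.0601
grasp_force: 0.0
```

Emit:
apply_moves([
  [0, 0, 0, 0],
  [0, 0, 0, 0],
  [0, 0, 0, 0],
  [0, 0, 0, 0],
  [0, 0, 0, 0],
], claw=1)

```text
clock: 32.22
eef_pos: [0.4886, 0.3544, 0.0431]
tool_rot: [0.668, 0.745, 0.001, -0.0]
ft_force: [-1.5, -0.1, 5.9]
grip_width: 0.0349
grasp_force: 62.4
```

```bash
python3 st.py
```

```text
t 32.22 W [488.6 354.4  43.1] fix [-86.2 345.3] phi 6.24 q [ 0.63  0.6  -0.02  0.95  0.    2.09] F [-1.5 -0.1  5.9] w 34.9 g 62.4
```

Emit:
apply_moves([
  [0, 0, -0.4, 0],
  [0, 0, -0.8, 0],
  [0, 0, -0.9, 0],
  [0, 0, -0.9, 0],
  [0, 0, -0.9, 0],
])

```text
clock: 32.63
eef_pos: [0.4875, 0.3533, 0.1199]
tool_rot: [0.668, 0.744, -0.001, -0.0]
ft_force: [0.3, 0.8, -3.3]
grip_width: 0.035
grasp_force: 61.3
```

Emit:
apply_moves([
  [0, 0, -0.9, 0],
  [0, 0, -0.4, 0],
  [0, 0, 0, -0.1],
  [0, 0, 0, -0.1],
  [0, 0, 0, -0.1],
])

```text
clock: 33.05
eef_pos: [0.4877, 0.3535, 0.1453]
tool_rot: [0.541, 0.841, -0.001, -0.0]
ft_force: [-0.0, 0.4, -3.8]
grip_width: 0.0349
grasp_force: 61.5
```

Emit:
apply_moves([
  [0, 0, 0, -0.1],
  [0, 0, 0, -0.1],
  [0, 0, 0, -0.1],
  [0, 0, 0, -0.1],
  [0, 0, 0, -0.1],
])

```text
clock: 33.47
eef_pos: [0.4875, 0.3534, 0.1447]
tool_rot: [0.305, 0.952, -0.001, -0.001]
ft_force: [0.4, -0.3, -3.1]
grip_width: 0.0351
grasp_force: 61.4
```

Emit:
apply_moves([
  [0, 0, 0, -0.1],
  [0, 0, 0, -0.1],
  [0, 0, 0, -0.1],
  [0, 0, 0, -0.1],
  [0, 0, 0, -0.1],
])

```text
clock: 33.88
eef_pos: [0.4875, 0.3534, 0.1447]
tool_rot: [0.048, 0.999, -0.001, -0.001]
ft_force: [0.6, 0.2, -3.3]
grip_width: 0.0349
grasp_force: 61.4
```

Emit:
apply_moves([
  [0, 0, 0, -0.1],
  [0, 0, 0, -0.03],
  [0, 0, 0, 0],
  [0, 0, 0, 0],
  [0, 0, 0, 0],
])

```text
clock: 34.3
eef_pos: [0.4879, 0.3537, 0.1454]
tool_rot: [-0.017, 1.0, -0.0, -0.001]
ft_force: [0.4, -0.3, -4.0]
grip_width: 0.0352
grasp_force: 61.4
```

```bash
python3 st.py
```

```text
t 34.3 W [487.9 353.7 145.4] fix [-86.9 344.6] phi 91.99 q [ 0.63  0.51  0.11  1.18 -0.    0.59] F [ 0.4 -0.3 -4. ] w 35.2 g 61.4
```

Emit:
apply_moves([
  [0.07, -0.8, 0, 0],
  [0.07, -0.93, 0, 0],
  [0.07, -0.93, 0, 0],
  [0.07, -0.93, 0, 0],
  [0.07, -0.93, 0, 0],
])

```text
clock: 34.72
eef_pos: [0.4842, 0.2625, 0.1459]
tool_rot: [-0.018, 1.0, -0.0, -0.0]
ft_force: [-0.3, 0.2, -3.1]
grip_width: 0.035
grasp_force: 61.4
```

Emit:
apply_moves([
  [0.07, -0.93, 0, 0],
  [0.07, -0.93, 0, 0],
  [0.07, -0.93, 0, 0],
  [0.07, -0.93, 0, 0],
  [0.07, -0.93, 0, 0],
])

```text
clock: 35.13
eef_pos: [0.4805, 0.1692, 0.1461]
tool_rot: [-0.017, 1.0, -0.0, 0.0]
ft_force: [-0.2, 0.4, -3.8]
grip_width: 0.035
grasp_force: 61.4
```

Emit:
apply_moves([
  [0.07, -0.93, 0, 0],
  [0.07, -0.93, 0, 0],
  [0.07, -0.93, 0, 0],
  [0.07, -0.93, 0, 0],
  [0, -0.2, 0, 0],
])

```text
clock: 35.55
eef_pos: [0.4774, 0.0892, 0.1461]
tool_rot: [-0.016, 1.0, -0.001, -0.0]
ft_force: [-0.1, 0.4, -4.5]
grip_width: 0.0349
grasp_force: 61.4
```

Emit:
apply_moves([
  [0, 0, 0, 0],
  [0, 0, 0, 0],
  [0, 0, 0, 0],
  [0, 0, 0, 0],
  [0, 0, 0, 0],
])

```text
clock: 35.97
eef_pos: [0.478, 0.0924, 0.1461]
tool_rot: [-0.018, 1.0, 0.0, 0.0]
ft_force: [0.1, -0.6, -3.8]
grip_width: 0.0348
grasp_force: 61.4
```

```bash
python3 st.py
```

```text
t 35.97 W [478.   92.4 146.1] fix [-106.2   83.9] phi 92.1 q [ 0.19  0.29 -0.22  1.06  0.    0.15] F [ 0.1 -0.6 -3.8] w 34.8 g 61.4
```

Emit:
apply_moves([
  [0, -0.42, 0.3, 0],
  [0, -0.4, 0.8, 0],
  [0, 0, 0.8, 0],
  [0, 0, 0.8, 0],
  [0, 0, 0.7, 0],
])

```text
clock: 36.38
eef_pos: [0.4781, 0.0747, 0.0768]
tool_rot: [-0.018, 1.0, -0.0, -0.0]
ft_force: [0.1, -0.6, -3.1]
grip_width: 0.035
grasp_force: 61.4
```

Emit:
apply_moves([
  [0, 0, 0.5, 0],
  [0, 0, 0.3, 0],
  [0, 0, 0.1, 0],
  [0, 0, 0, 0],
  [0, 0, 0, 0],
])

```text
clock: 36.8
eef_pos: [0.4791, 0.0753, 0.0606]
tool_rot: [-0.018, 1.0, 0.0, 0.001]
ft_force: [0.2, 0.2, -3.4]
grip_width: 0.0349
grasp_force: 61.4
```

```bash
python3 - <<'E'
from st import *; import cv2
st()
c=bot.camera("wrist");cv2.imwrite("pics/w3.png",cv2.resize(c["image"],(640,480)))
E
```

```text
t 36.8 W [479.1  75.3  60.6] fix [-105.7   66.8] phi 92.04 q [ 0.16  0.39 -0.34  0.84 -0.    0.12] F [ 0.2  0.2 -3.4] w 34.9 g 61.4
```

View pics/w3.png

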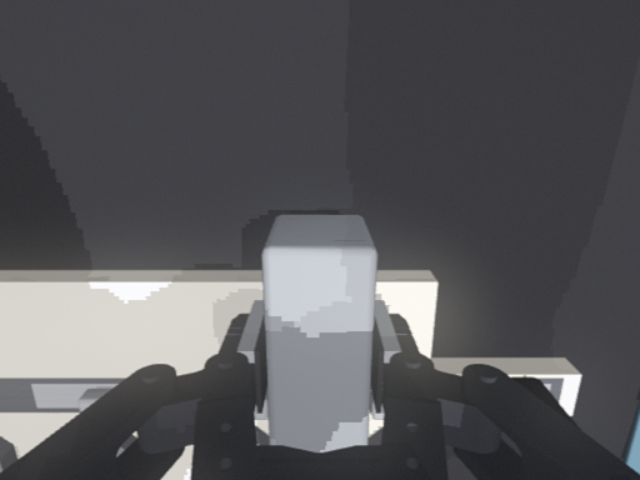

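The cell is level, lined up with the bay and just above the plate. Setting it down, then sliding it in.

Emit:
apply_moves([
  [0, 0.03, 0.12, 0],
  [0, 0, 0.12, 0],
  [0, 0, 0.06, 0],
  [0, 0, 0, 0],
  [0, 0, 0, 0],
])

```text
clock: 37.27
eef_pos: [0.4785, 0.0759, 0.0541]
tool_rot: [-0.018, 1.0, -0.0, -0.0]
ft_force: [-0.2, 0.2, -4.2]
grip_width: 0.0352
grasp_force: 61.6
```

Emit:
apply_moves([
  [0, 0, 0.05, 0],
  [0, 0, 0, 0],
  [0, 0, 0, 0],
  [0, 0, 0, 0],
  [0, 0, 0, 0],
])

```text
clock: 37.68
eef_pos: [0.4785, 0.0759, 0.054]
tool_rot: [-0.018, 1.0, 0.0, 0.0]
ft_force: [-3.1, -0.2, 5.3]
grip_width: 0.0348
grasp_force: 62.4
```

```bash
python3 st.py
```

```text
t 37.68 W [478.5  75.9  54. ] fix [-106.2   67.3] phi 92.03 q [ 0.16  0.4  -0.35  0.83  0.    0.12] F [-3.1 -0.2  5.3] w 34.8 g 62.4
```

Emit:
apply_moves([
  [-0.4, 0, 0, 0],
  [-0.5, 0, 0, 0],
  [-0.5, 0, 0, 0],
  [-0.5, 0, 0, 0],
  [-0.5, 0, 0, 0],
])

```text
clock: 38.1
eef_pos: [0.5244, 0.0775, 0.054]
tool_rot: [-0.018, 1.0, 0.0, -0.002]
ft_force: [-10.2, -0.4, 12.2]
grip_width: 0.035
grasp_force: 63.2
```

```bash
python3 st.py
```

```text
t 38.1 W [524.4  77.5  54. ] fix [-60.3  67.3] phi 92.05 q [ 0.15  0.47 -0.22  0.89  0.    0.11] F [-10.2  -0.4  12.2] w 35.0 g 63.2
```

Emit:
apply_moves([
  [-0.4, 0, 0, 0],
  [-0.4, 0, 0, 0],
  [-0.4, 0, 0, 0],
  [-0.4, 0, 0, 0],
  [-0.4, 0, 0, 0],
])

```text
clock: 38.52
eef_pos: [0.5648, 0.079, 0.054]
tool_rot: [-0.018, 1.0, 0.0, -0.002]
ft_force: [-8.2, 0.2, 9.5]
grip_width: 0.0349
grasp_force: 63.1
```

```bash
python3 st.py
```

```text
t 38.52 W [564.8  79.   54. ] fix [-19.9  67.3] phi 92.04 q [ 0.14  0.54 -0.1   0.93  0.    0.1 ] F [-8.2  0.2  9.5] w 34.9 g 63.1
```

Emit:
apply_moves([
  [-0.2, 0, -0.02, 0],
  [-0.2, 0, 0, 0],
  [-0.2, 0, 0, 0],
  [-0.1, 0, 0, 0],
  [0, 0, 0, 0],
])

```text
clock: 38.93
eef_pos: [0.5799, 0.0795, 0.0541]
tool_rot: [-0.018, 1.0, 0.0, -0.001]
ft_force: [-5.2, -0.4, 5.6]
grip_width: 0.035
grasp_force: 62.6
```

Emit:
apply_moves([
  [-0.08, 0, 0, 0],
  [-0.05, 0, 0, 0],
  [-0.05, 0, 0, 0],
  [0, 0, 0, 0],
  [0, 0, 0, 0],
])

```text
clock: 39.35
eef_pos: [0.5821, 0.0796, 0.0541]
tool_rot: [-0.018, 1.0, 0.0, -0.002]
ft_force: [-7.5, -1.0, 8.1]
grip_width: 0.0349
grasp_force: 62.8
```

```bash
python3 st.py
```

```text
t 39.35 W [582.1  79.6  54.1] fix [-2.6 67.3] phi 92.05 q [ 0.14  0.57 -0.05  0.96  0.    0.1 ] F [-7.5 -1.   8.1] w 34.9 g 62.8
```

Emit:
apply_moves([
  [-0.05, 0, 0, 0],
  [-0.05, 0, 0, 0],
  [-0.05, 0, 0, 0],
  [0, 0, 0, 0],
  [0, 0, 0, 0],
])

```text
clock: 39.77
eef_pos: [0.5822, 0.0796, 0.054]
tool_rot: [-0.018, 1.0, -0.0, -0.005]
ft_force: [-15.8, -0.6, 14.3]
grip_width: 0.0349
grasp_force: 63.6
```

Emit:
apply_moves([
  [-0.05, 0, 0, 0],
  [-0.05, 0, 0, 0],
  [0, 0, 0, 0],
  [0, 0, 0, 0],
  [0, 0, 0, 0],
])

```text
clock: 40.18
eef_pos: [0.5822, 0.0795, 0.054]
tool_rot: [-0.018, 1.0, -0.0, -0.006]
ft_force: [-21.1, -0.6, 18.0]
grip_width: 0.0348
grasp_force: 64.1
```

```bash
python3 st.py
```

```text
t 40.18 W [582.2  79.5  54. ] fix [-2.5 67.3] phi 92.06 q [ 0.14  0.57 -0.04  0.97  0.    0.1 ] F [-21.1  -0.6  18. ] w 34.8 g 64.1
```

The cell stopped at x −2.5 as the force rose to 21 N, so it is home. I'll release it, go back up, and turn for B.

Emit:
apply_moves([
  [0.12, 0, 0, 0],
  [0, 0, 0, 0],
  [0, 0, 0, 0],
  [0, 0, 0, 0],
  [0, 0, 0, 0],
], claw=0.37)

```text
clock: 40.6
eef_pos: [0.5874, 0.0798, 0.0535]
tool_rot: [-0.018, 1.0, 0.0, 0.001]
ft_force: [-0.1, 0.7, 0.5]
grip_width: 0.0543
grasp_force: 0.0
```

Emit:
apply_moves([
  [0, 0, -0.5, 0],
  [0, 0, -0.9, 0],
  [0, 0, -1, 0],
  [0, 0, -1, 0],
  [0, 0, -1, 0],
])

```text
clock: 41.02
eef_pos: [0.5869, 0.0797, 0.143]
tool_rot: [-0.018, 1.0, 0.0, 0.0]
ft_force: [0.3, -0.3, 0.1]
grip_width: 0.0537
grasp_force: 0.0
```

Emit:
apply_moves([
  [-0.05, 0.9, -1, 0],
  [-0.1, 0.9, -1, 0],
  [-0.1, 0.9, -1, 0],
  [-0.1, 0.9, -1, 0],
  [-0.1, 0.9, -1, 0],
])

```text
clock: 41.43
eef_pos: [0.5926, 0.1707, 0.2435]
tool_rot: [-0.018, 1.0, 0.0, 0.001]
ft_force: [0.8, -0.3, -0.4]
grip_width: 0.0534
grasp_force: 0.0
```

Emit:
apply_moves([
  [-0.1, 0.9, 0, 0],
  [-0.1, 0.9, 0, 0],
  [-0.1, 0.9, 0, 0],
  [-0.1, 0.9, 0, 0],
  [-0.1, 0.9, 0, 0],
])

```text
clock: 41.85
eef_pos: [0.5994, 0.2612, 0.2424]
tool_rot: [-0.018, 1.0, 0.0, 0.0]
ft_force: [0.0, -0.1, 0.2]
grip_width: 0.0535
grasp_force: 0.0
```

Emit:
apply_moves([
  [0, 0, 0, -0.1],
  [0, 0, 0, -0.1],
  [0, 0, 0, -0.1],
  [0, 0, 0, -0.1],
  [0, 0, 0, -0.1],
])

```text
clock: 42.27
eef_pos: [0.5993, 0.2604, 0.2421]
tool_rot: [-0.279, 0.96, 0.0, 0.0]
ft_force: [-0.4, -0.5, -0.4]
grip_width: 0.0535
grasp_force: 0.0
```

Emit:
apply_moves([
  [0, 0, 0, -0.1],
  [0, 0, 0, -0.1],
  [0, 0, 0, -0.1],
  [0, 0, 0, -0.1],
  [0, 0, 0, -0.1],
])

```text
clock: 42.68
eef_pos: [0.5994, 0.2603, 0.2422]
tool_rot: [-0.517, 0.856, -0.0, 0.0]
ft_force: [-0.1, -0.5, 0.1]
grip_width: 0.054
grasp_force: 0.0
```

Emit:
apply_moves([
  [0, 0, 0, -0.1],
  [0, 0, 0, -0.1],
  [0, 0, 0, -0.1],
  [0, 0, 0, -0.1],
  [0, 0, 0, -0.1],
])

```text
clock: 43.1
eef_pos: [0.5994, 0.2603, 0.2422]
tool_rot: [0.721, -0.693, 0.0, -0.0]
ft_force: [-0.2, 0.0, 0.5]
grip_width: 0.054
grasp_force: 0.0
```

Emit:
apply_moves([
  [0, 0, 0, -0.08],
  [0, 0, 0, 0],
  [0, 0, 0, 0],
  [0, 0, 0, 0],
  [0, 0, 0, 0],
])

```text
clock: 43.52
eef_pos: [0.5993, 0.2603, 0.2417]
tool_rot: [0.748, -0.664, 0.0, -0.0]
ft_force: [0.2, -0.4, -0.0]
grip_width: 0.0544
grasp_force: 0.0
```

```bash
python3 - <<'E'
from st import *; import cv2
st()
c=bot.camera("wrist");np.savez("pics/w4.npz",K=c["camera_matrix"],R=c["R"],t=c["t"])
s=bot.camera("side")["image"]; z=cv2.resize(s[150:250,190:310],(240,200),interpolation=cv2.INTER_CUBIC)
im=cv2.resize(c["image"],(800,600),interpolation=cv2.INTER_CUBIC); im[400:,:240]=z
cv2.imwrite("pics/w4.png",im)
E
```

```text
t 43.52 W [599.3 260.3 241.7] fix [ 21.1 247.3] phi -173.24 q [ 0.41  0.56  0.46  1.46 -0.   -1.28] F [ 0.2 -0.4 -0. ] w 54.4 g 0.0
```

View pics/w4.png

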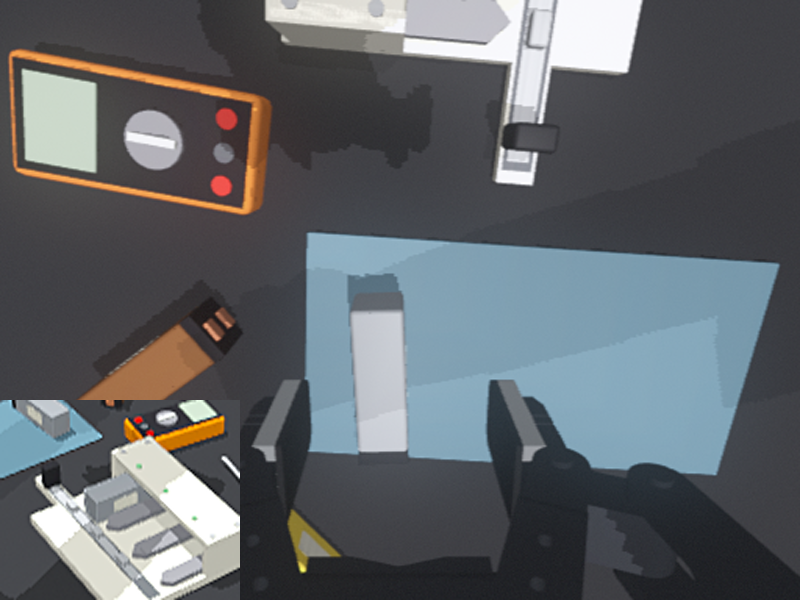

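B is at (380,385), with its plain end at the top (377,312) and terminals at (384,458). The inset shows A seated in bay 3. Fitting B.

```bash
python3 - <<'E'
from fit import *
W=cam("w4")
w=lambda L:[((x+.5)/1.5625-.5,(y+.5)/1.5625-.5) for x,y in L]
top=[(60,18,47),(60,-18,47),(-60,-18,47),(-60,18,47)]
def show(n,r):print(n,np.round(r[0][:2]*1e3,1),np.round(np.degrees(r[0][2]),2),"res",np.round(r[1],1).tolist())
show("B",fit([(W,top,w([(408,462),(360,463),(351,312),(404,311)]))],[.603,.345,1.68]))
show("mat",fit([(W,[(-170,-90,3),(170,-90,3),(-170,90,3)],w([(779,264),(307,233),(717,474)]))],[.49,.337,.05]))
E
```

```text
B [601.3 349.1] 98.39 res [0.6, 3.0, -0.6, 3.1, -0.8, -1.0, 0.7, -1.3]
mat [491.5 334.4] 3.17 res [0.6, -0.5, -0.4, 0.1, -0.2, 0.9]
```

Emit:
apply_moves([
  [-0.66, -0.13, 0.5, 0],
  [-0.66, -0.13, 0.8, 0],
  [-0.66, -0.13, 0.8, 0],
  [-0.66, -0.12, 0.8, 0],
  [-0.66, -0.12, 0.8, 0],
], claw=0.3)

```text
clock: 44.03
eef_pos: [0.6036, 0.3288, 0.1658]
tool_rot: [0.748, -0.664, -0.0, 0.0]
ft_force: [-1.1, 0.6, 0.5]
grip_width: 0.0598
grasp_force: 0.0
```

Emit:
apply_moves([
  [0, 0, 0.6, 0],
  [0, 0, 0.5, 0],
  [0, 0, 0.3, 0],
  [0, 0, 0, 0],
  [0, 0, 0, 0],
])

```text
clock: 44.45
eef_pos: [0.6039, 0.3271, 0.1394]
tool_rot: [0.748, -0.664, -0.0, 0.0]
ft_force: [-0.0, -0.8, 0.2]
grip_width: 0.0598
grasp_force: 0.0
```

```bash
python3 st.py
```

```text
t 44.45 W [603.9 327.1 139.4] fix [ 28.1 313.9] phi -173.2 q [ 0.5   0.68  0.39  1.29  0.   -1.19] F [-0.  -0.8  0.2] w 59.8 g 0.0
```

Emit:
apply_moves([
  [0, 0, 0.9, 0],
  [0, 0, 1, 0],
  [0, 0, 1, 0],
  [0, 0, 1, 0],
  [0, 0, 0.9, 0],
])

```text
clock: 44.87
eef_pos: [0.6048, 0.3272, 0.0441]
tool_rot: [0.748, -0.664, 0.0, -0.001]
ft_force: [0.3, -0.7, -0.7]
grip_width: 0.0601
grasp_force: 0.0
```

Emit:
apply_moves([
  [0, 0, 0.1, 0],
  [0, 0, 0, 0],
  [0, 0, 0, 0],
  [0, 0, 0, 0],
  [0, 0, 0, 0],
])

```text
clock: 45.28
eef_pos: [0.6052, 0.3279, 0.0437]
tool_rot: [0.748, -0.664, 0.001, -0.002]
ft_force: [0.9, 0.5, 0.6]
grip_width: 0.0596
grasp_force: 0.0
```

Emit:
apply_moves([
  [0, 0, 0, 0],
  [0, 0, 0, 0],
  [0, 0, 0, 0],
  [0, 0, 0, 0],
  [0, 0, 0, 0],
], claw=1)

```text
clock: 45.7
eef_pos: [0.6047, 0.3276, 0.0429]
tool_rot: [0.748, -0.664, 0.0, -0.001]
ft_force: [-0.5, -1.3, 6.0]
grip_width: 0.035
grasp_force: 61.5
```

```bash
python3 st.py
```

```text
t 45.7 W [604.7 327.6  42.9] fix [ 28.9 314.4] phi -173.17 q [ 0.5   0.75  0.27  1.08 -0.   -1.19] F [-0.5 -1.3  6. ] w 35.0 g 61.5
```

Emit:
apply_moves([
  [0, 0, -0.4, 0],
  [0, 0, -0.8, 0],
  [0, 0, -0.9, 0],
  [0, 0, -0.9, 0],
  [0, 0, -0.9, 0],
])

```text
clock: 46.12
eef_pos: [0.6027, 0.3267, 0.1187]
tool_rot: [0.748, -0.664, -0.001, 0.002]
ft_force: [0.6, 0.4, -3.1]
grip_width: 0.0348
grasp_force: 60.5
```

Emit:
apply_moves([
  [0, 0, -0.9, 0],
  [0, 0, -0.5, 0],
  [0, 0, 0, 0.1],
  [0, 0, 0, 0.1],
  [0, 0, 0, 0.1],
])

```text
clock: 46.53
eef_pos: [0.6032, 0.3269, 0.1466]
tool_rot: [-0.633, 0.774, 0.0, -0.001]
ft_force: [-0.7, 0.4, -4.2]
grip_width: 0.0351
grasp_force: 60.7
```

Emit:
apply_moves([
  [0, 0, 0, 0.1],
  [0, 0, 0, 0.1],
  [0, 0, 0, 0.1],
  [0, 0, 0, 0.1],
  [0, 0, 0, 0.1],
])

```text
clock: 46.95
eef_pos: [0.603, 0.3269, 0.146]
tool_rot: [-0.411, 0.912, -0.0, -0.002]
ft_force: [-0.6, 0.0, -2.6]
grip_width: 0.0349
grasp_force: 60.7
```

Emit:
apply_moves([
  [0, 0, 0, 0.1],
  [0, 0, 0, 0.1],
  [0, 0, 0, 0.1],
  [0, 0, 0, 0.1],
  [0, 0, 0, 0.1],
])

```text
clock: 47.37
eef_pos: [0.603, 0.3269, 0.1459]
tool_rot: [-0.161, 0.987, -0.0, -0.002]
ft_force: [0.1, -0.3, -3.2]
grip_width: 0.035
grasp_force: 60.7
```

Emit:
apply_moves([
  [0, 0, 0, 0.1],
  [0, 0, 0, 0.1],
  [0, 0, 0, 0.08],
  [0, 0, 0, 0],
  [0, 0, 0, 0],
])

```text
clock: 47.78
eef_pos: [0.6032, 0.327, 0.1463]
tool_rot: [-0.019, 1.0, -0.0, -0.001]
ft_force: [1.1, 0.0, -3.7]
grip_width: 0.0351
grasp_force: 60.6
```

```bash
python3 st.py
```

```text
t 47.78 W [603.2 327.  146.3] fix [ 27.4 313.8] phi 92.16 q [0.5  0.67 0.4  1.3  0.   0.46] F [ 1.1  0.  -3.7] w 35.1 g 60.6
```

Emit:
apply_moves([
  [0.3, -0.8, 0, 0],
  [0.33, -0.96, 0, 0],
  [0.33, -0.96, 0, 0],
  [0.33, -0.96, 0, 0],
  [0.33, -0.96, 0, 0],
])

```text
clock: 48.2
eef_pos: [0.5741, 0.2325, 0.147]
tool_rot: [-0.019, 1.0, -0.0, -0.0]
ft_force: [0.2, -0.8, -4.1]
grip_width: 0.0347
grasp_force: 60.7
```

Emit:
apply_moves([
  [0.33, -0.96, 0, 0],
  [0.33, -0.96, 0, 0],
  [0.33, -0.96, 0, 0],
  [0.33, -0.96, 0, 0],
  [0.33, -0.96, 0, 0],
])

```text
clock: 48.62
eef_pos: [0.5446, 0.1353, 0.1473]
tool_rot: [-0.019, 1.0, -0.0, -0.0]
ft_force: [0.2, 1.1, -3.2]
grip_width: 0.0353
grasp_force: 60.7
```

Emit:
apply_moves([
  [0.33, -0.96, 0, 0],
  [0.33, -0.96, 0, 0],
  [0.33, -0.96, 0, 0],
  [0.33, -0.96, 0, 0],
  [0.33, -0.96, 0, 0],
])

```text
clock: 49.03
eef_pos: [0.515, 0.0383, 0.1474]
tool_rot: [-0.019, 1.0, -0.0, -0.0]
ft_force: [0.5, 0.3, -3.5]
grip_width: 0.0351
grasp_force: 60.7
```

Emit:
apply_moves([
  [0.33, -0.96, 0, 0],
  [0.33, -0.96, 0, 0],
  [0.33, -0.96, 0, 0],
  [0.33, -0.96, 0, 0],
  [0.33, -0.96, 0, 0],
])

```text
clock: 49.45
eef_pos: [0.4855, -0.0588, 0.1475]
tool_rot: [-0.019, 1.0, 0.0, -0.0]
ft_force: [-0.4, -0.3, -2.7]
grip_width: 0.0349
grasp_force: 60.7
```

Emit:
apply_moves([
  [0, 0, 0, 0],
  [0, 0, 0, 0],
  [0, 0, 0, 0],
  [0, 0, 0, 0],
  [0, 0, 0, 0],
])

```text
clock: 49.87
eef_pos: [0.4863, -0.0571, 0.1475]
tool_rot: [-0.019, 1.0, 0.0, 0.0]
ft_force: [-0.4, -0.5, -3.0]
grip_width: 0.035
grasp_force: 60.7
```

```bash
python3 st.py
```

```text
t 49.87 W [486.3 -57.1 147.5] fix [-103.2  -65.9] phi 92.13 q [-0.12  0.29 -0.21  1.07  0.   -0.15] F [-0.4 -0.5 -3. ] w 35.0 g 60.7
```

Emit:
apply_moves([
  [0.15, -0.09, 0.5, 0],
  [0, 0, 0.8, 0],
  [0, 0, 0.8, 0],
  [0, 0, 0.8, 0],
  [0, 0, 0.7, 0],
])

```text
clock: 50.28
eef_pos: [0.4832, -0.059, 0.0746]
tool_rot: [-0.019, 1.0, 0.0, -0.0]
ft_force: [0.1, -0.4, -3.5]
grip_width: 0.0349
grasp_force: 61.0
```

Emit:
apply_moves([
  [0, 0, 0.5, 0],
  [0, 0, 0.3, 0],
  [0, 0, 0.1, 0],
  [0, 0, 0, 0],
  [0, 0, 0, 0],
])

```text
clock: 50.7
eef_pos: [0.4838, -0.0598, 0.0581]
tool_rot: [-0.018, 1.0, -0.0, 0.001]
ft_force: [-0.3, 0.0, -3.5]
grip_width: 0.0349
grasp_force: 60.9
```

```bash
python3 st.py
```

```text
t 50.7 W [483.8 -59.8  58.1] fix [-105.8  -68.4] phi 92.05 q [-0.12  0.4  -0.33  0.84  0.   -0.16] F [-0.3  0.  -3.5] w 34.9 g 60.9
```

Emit:
apply_moves([
  [0, 0.03, 0.1, 0],
  [0, 0, 0.07, 0],
  [0, 0, 0.04, 0],
  [0, 0, 0, 0],
  [0, 0, 0, 0],
])

```text
clock: 51.12
eef_pos: [0.4835, -0.0593, 0.0538]
tool_rot: [-0.018, 1.0, -0.0, 0.001]
ft_force: [-0.5, 1.1, 0.6]
grip_width: 0.035
grasp_force: 61.1
```

Emit:
apply_moves([
  [0, 0, 0.03, 0],
  [0, 0, 0, 0],
  [0, 0, 0, 0],
  [0, 0, 0, 0],
  [0, 0, 0, 0],
])

```text
clock: 51.53
eef_pos: [0.4835, -0.0593, 0.0538]
tool_rot: [-0.018, 1.0, -0.0, 0.001]
ft_force: [-2.6, 0.6, 5.2]
grip_width: 0.0349
grasp_force: 62.0
```

```bash
python3 st.py
```

```text
t 51.53 W [483.5 -59.3  53.8] fix [-106.1  -67.9] phi 92.03 q [-0.12  0.4  -0.34  0.83  0.   -0.16] F [-2.6  0.6  5.2] w 34.9 g 62.0
```

Emit:
apply_moves([
  [-0.4, 0, 0, 0],
  [-0.5, 0, 0, 0],
  [-0.5, 0, 0, 0],
  [-0.5, 0, 0, 0],
  [-0.5, 0, 0, 0],
])

```text
clock: 51.95
eef_pos: [0.5284, -0.0578, 0.0536]
tool_rot: [-0.017, 1.0, -0.0, -0.003]
ft_force: [-11.0, -0.7, 14.1]
grip_width: 0.0351
grasp_force: 61.3
```

Emit:
apply_moves([
  [-0.4, 0, 0, 0],
  [-0.4, 0, 0, 0],
  [-0.4, 0, 0, 0],
  [-0.4, 0, 0, 0],
  [-0.4, 0, 0, 0],
])

```text
clock: 52.37
eef_pos: [0.5687, -0.0564, 0.0537]
tool_rot: [-0.018, 1.0, -0.0, -0.002]
ft_force: [-8.6, -0.4, 10.6]
grip_width: 0.0349
grasp_force: 61.1
```

```bash
python3 st.py
```

```text
t 52.37 W [568.7 -56.4  53.7] fix [-20.9 -68.1] phi 92.01 q [-0.1   0.54 -0.1   0.94 -0.   -0.13] F [-8.6 -0.4 10.6] w 34.9 g 61.1
```

Emit:
apply_moves([
  [-0.2, 0, -0.02, 0],
  [-0.2, 0, 0, 0],
  [-0.2, 0, 0, 0],
  [-0.1, 0, 0, 0],
  [0, 0, 0, 0],
])

```text
clock: 52.78
eef_pos: [0.584, -0.0558, 0.0537]
tool_rot: [-0.018, 1.0, -0.0, -0.001]
ft_force: [-5.8, -0.8, 7.0]
grip_width: 0.0349
grasp_force: 61.0
```

Emit:
apply_moves([
  [-0.05, 0, 0, 0],
  [-0.05, 0, 0, 0],
  [-0.05, 0, 0, 0],
  [0, 0, 0, 0],
  [0, 0, 0, 0],
])

```text
clock: 53.2
eef_pos: [0.5856, -0.0557, 0.0537]
tool_rot: [-0.018, 1.0, -0.0, -0.002]
ft_force: [-8.7, -1.1, 9.0]
grip_width: 0.0349
grasp_force: 61.3
```

Emit:
apply_moves([
  [-0.05, 0, 0, 0],
  [-0.05, 0, 0, 0],
  [-0.05, 0, 0, 0],
  [0, 0, 0, 0],
  [0, 0, 0, 0],
])

```text
clock: 53.62
eef_pos: [0.5856, -0.0557, 0.0537]
tool_rot: [-0.017, 1.0, -0.0, -0.005]
ft_force: [-16.7, -0.3, 15.8]
grip_width: 0.0353
grasp_force: 62.1
```

```bash
python3 st.py
```

```text
t 53.62 W [585.6 -55.7  53.7] fix [ -3.9 -68. ] phi 92.0 q [-0.09  0.57 -0.04  0.97 -0.   -0.13] F [-16.7  -0.3  15.8] w 35.3 g 62.1
```

Emit:
apply_moves([
  [-0.05, 0, -0.02, 0],
  [-0.05, 0, 0, 0],
  [0, 0, 0, 0],
  [0, 0, 0, 0],
  [0, 0, 0, 0],
])

```text
clock: 54.03
eef_pos: [0.5857, -0.0557, 0.0537]
tool_rot: [-0.017, 1.0, -0.0, -0.007]
ft_force: [-21.4, 0.2, 16.9]
grip_width: 0.0352
grasp_force: 62.3
```

Emit:
apply_moves([
  [0.16, 0, 0, 0],
  [0, 0, 0, 0],
  [0, 0, 0, 0],
  [0, 0, 0, 0],
  [0, 0, 0, 0],
], claw=0.37)

```text
clock: 54.45
eef_pos: [0.5907, -0.0555, 0.0536]
tool_rot: [-0.018, 1.0, -0.0, 0.001]
ft_force: [-0.7, -0.1, 0.4]
grip_width: 0.0537
grasp_force: 0.0
```

Emit:
apply_moves([
  [0, 0, -0.5, 0],
  [0, 0, -0.9, 0],
  [0, 0, -1, 0],
  [0, 0, -1, 0],
  [0, 0, -1, 0],
])

```text
clock: 54.87
eef_pos: [0.5901, -0.0554, 0.143]
tool_rot: [-0.018, 1.0, -0.0, 0.0]
ft_force: [0.2, 0.3, 0.6]
grip_width: 0.0539
grasp_force: 0.0
```

Emit:
apply_moves([
  [0.6, 0.7, -1, 0],
  [0.6, 0.7, -1, 0],
  [0.6, 0.7, -1, 0],
  [0.6, 0.7, -1, 0],
  [0.4, 0.7, -1, 0],
])

```text
clock: 55.28
eef_pos: [0.5305, 0.0131, 0.2434]
tool_rot: [-0.018, 1.0, 0.0, 0.0]
ft_force: [1.1, 0.4, -0.6]
grip_width: 0.0536
grasp_force: 0.0
```

Emit:
apply_moves([
  [0, 0.7, -0.6, 0],
  [0, 0.7, -0.5, 0],
  [0, 0.5, 0, 0],
  [0, 0, 0, 0],
  [0, 0, 0, 0],
])

```text
clock: 55.7
eef_pos: [0.5299, 0.0507, 0.263]
tool_rot: [-0.018, 1.0, -0.0, -0.0]
ft_force: [0.4, -0.2, -0.7]
grip_width: 0.0538
grasp_force: 0.0
```

```bash
cat > ov.py <<'E'
import sys
from st import *; import cv2
from fit import *
n=sys.argv[1];lk=float(sys.argv[2])
st();c=bot.camera("wrist");W=(c["camera_matrix"],c["R"],c["t"]);im=cv2.resize(c["image"],(1024,768),interpolation=cv2.INTER_CUBIC)
def poly(P,col):
    u=(proj(W,T(FX,np.array(P)/1e3))+.5)*2-.5;cv2.polylines(im,[np.round(u*8).astype(np.int32)],True,col,1,cv2.LINE_AA,3)
for y in(-68,68):poly([(-40,y-18,58),(-40,y+18,58),(30,y+18,58),(30,y-18,58)],(0,0,255))
poly([(-110,-120,14),(-110,120,14),(105,120,14),(105,-120,14)],(0,255,0))
g=130+lk;poly([(-63,g-8,55),(-63,g+8,55),(-37,g+8,55),(-37,g-8,55)],(255,255,0))
for y in(-68,0,68):poly([(-56,y+lk-10,25),(-56,y+lk+10,25),(-44,y+lk+10,25),(-44,y+lk-10,25)],(255,0,255))
u=(proj(W,T(FX,np.array([[-20,0,30]])/1e3))[0]*2).astype(int);x0=int(np.clip(u[0]-400,0,224));y0=int(np.clip(u[1]-250,0,168))
cv2.imwrite(f"pics/{n}.png",im[y0:y0+600,x0:x0+800])
E
python3 ov.py ov2 34
```

```text
t 55.7 W [529.9  50.7 263. ] fix [-55.8  40.3] phi 92.1 q [ 0.1   0.3   0.11  1.38 -0.    0.06] F [ 0.4 -0.2 -0.7] w 53.8 g 0.0
```

View pics/ov2.png

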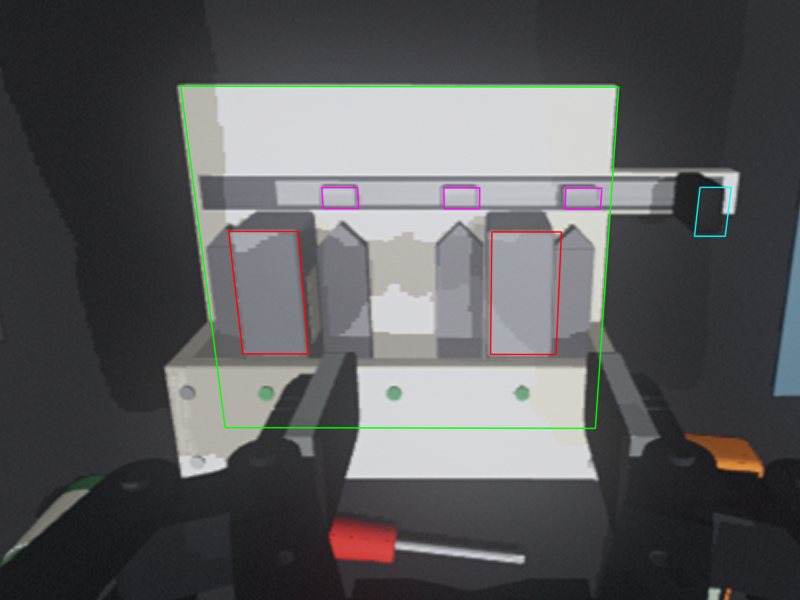

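Both cells sit on the predicted home outlines: the front top edge is at row 231, and the cells are at (268,290) and (525,290). The teeth stand between the bays, at 34 mm open. Now closing the lock.

Emit:
apply_moves([
  [-0.07, 0.8, 0.3, 0],
  [-0.07, 0.9, 0.5, 0],
  [-0.07, 0.9, 0.5, 0],
  [-0.07, 0.9, 0.5, 0],
  [-0.07, 0.9, 0.5, 0],
], claw=0.45)

```text
clock: 56.17
eef_pos: [0.5337, 0.1382, 0.2158]
tool_rot: [-0.017, 1.0, -0.0, -0.001]
ft_force: [-0.4, -0.4, 0.1]
grip_width: 0.0469
grasp_force: 0.0
```

Emit:
apply_moves([
  [0, 0.9, 0.7, 0],
  [0, 0.85, 0.9, 0],
  [0, 0, 0.9, 0],
  [0, 0, 0.9, 0],
  [0, 0, 0.5, 0],
])

```text
clock: 56.58
eef_pos: [0.5311, 0.1726, 0.1361]
tool_rot: [-0.017, 1.0, -0.001, -0.003]
ft_force: [-0.4, -0.0, -0.5]
grip_width: 0.0466
grasp_force: 0.0
```

Emit:
apply_moves([
  [0, 0, 0, 0],
  [0, 0, 0, 0],
  [0, 0, 0, 0],
  [0, 0, 0, 0],
  [0, 0, 0, 0],
])

```text
clock: 57.0
eef_pos: [0.5336, 0.1736, 0.1408]
tool_rot: [-0.017, 1.0, 0.0, 0.001]
ft_force: [-0.0, -1.0, -0.9]
grip_width: 0.0467
grasp_force: 0.0
```

```bash
python3 st.py
```

```text
t 57.0 W [533.6 173.6 140.8] fix [-47.7 163.1] phi 92.01 q [ 0.31  0.43 -0.03  1.11 -0.    0.28] F [-0.  -1.  -0.9] w 46.7 g 0.0
```

Emit:
apply_moves([
  [0.05, 0.03, 0.8, 0],
  [0, 0, 1, 0],
  [0, 0, 1, 0],
  [0, 0, 1, 0],
  [0, 0, 0.7, 0],
])

```text
clock: 57.42
eef_pos: [0.5315, 0.1741, 0.0487]
tool_rot: [-0.018, 1.0, -0.0, -0.0]
ft_force: [-0.0, -0.1, -0.6]
grip_width: 0.0467
grasp_force: 0.0
```

Emit:
apply_moves([
  [0, 0, 0, 0],
  [0, 0, 0, 0],
  [0, 0, 0, 0],
  [0, 0, 0, 0],
  [0, 0, 0, 0],
])

```text
clock: 57.83
eef_pos: [0.5328, 0.1746, 0.051]
tool_rot: [-0.018, 1.0, 0.0, 0.001]
ft_force: [-0.1, 0.4, 0.1]
grip_width: 0.0469
grasp_force: 0.0
```

Emit:
apply_moves([
  [0, 0, 0, 0],
  [0, 0, 0, 0],
  [0, 0, 0, 0],
  [0, 0, 0, 0],
  [0, 0, 0, 0],
], claw=1)

```text
clock: 58.25
eef_pos: [0.532, 0.1738, 0.0502]
tool_rot: [-0.018, 1.0, -0.0, 0.0]
ft_force: [-1.3, -2.7, 5.5]
grip_width: 0.0151
grasp_force: 59.4
```

Emit:
apply_moves([
  [0, -0.3, 0, 0],
  [0, -0.36, 0, 0],
  [0, -0.36, 0, 0],
  [0, -0.36, 0, 0],
  [0, -0.2, 0, 0],
])

```text
clock: 58.67
eef_pos: [0.5331, 0.1432, 0.0502]
tool_rot: [-0.018, 1.0, 0.001, 0.0]
ft_force: [-1.8, 4.5, 5.6]
grip_width: 0.0143
grasp_force: 59.4
```

```bash
python3 st.py
```

```text
t 58.67 W [533.1 143.2  50.2] fix [-49.3 132.6] phi 92.06 q [ 0.26  0.51 -0.16  0.89  0.    0.23] F [-1.8  4.5  5.6] w 14.3 g 59.4
```

Emit:
apply_moves([
  [0, -0.1, 0, 0],
  [0, -0.1, 0, 0],
  [0, -0.05, 0, 0],
  [0, 0, 0, 0],
  [0, 0, 0, 0],
])

```text
clock: 59.08
eef_pos: [0.5332, 0.1397, 0.0502]
tool_rot: [-0.018, 1.0, 0.002, 0.0]
ft_force: [-2.1, 7.1, 4.2]
grip_width: 0.0148
grasp_force: 59.5
```

```bash
python3 st.py
```

```text
t 59.08 W [533.2 139.7  50.2] fix [-49.3 129.2] phi 92.11 q [ 0.25  0.51 -0.17  0.89  0.    0.22] F [-2.1  7.1  4.2] w 14.8 g 59.5
```

Emit:
apply_moves([
  [0, -0.06, 0, 0],
  [0, -0.06, 0, 0],
  [0, -0.06, 0, 0],
  [0, 0, 0, 0],
  [0, 0, 0, 0],
])

```text
clock: 59.5
eef_pos: [0.5332, 0.1395, 0.0502]
tool_rot: [-0.02, 1.0, 0.006, 0.0]
ft_force: [-2.7, 16.6, 3.7]
grip_width: 0.015
grasp_force: 59.5
```

```bash
python3 st.py
```

```text
t 59.5 W [533.2 139.5  50.2] fix [-49.3 129. ] phi 92.25 q [ 0.25  0.51 -0.17  0.89  0.01  0.21] F [-2.7 16.6  3.7] w 15.0 g 59.5
```

Emit:
apply_moves([
  [0, 0, 0, 0],
  [0, 0, 0, 0],
  [0, 0, 0, 0],
  [0, 0.1, -0.4, 0],
  [0, 0.1, -0.8, 0],
], claw=0.4)

```text
clock: 59.92
eef_pos: [0.5312, 0.1371, 0.0719]
tool_rot: [-0.017, 1.0, -0.001, -0.002]
ft_force: [-0.7, -0.8, 1.2]
grip_width: 0.0515
grasp_force: 0.0
```

Emit:
apply_moves([
  [0, 0, -1, 0],
  [0, 0, -1, 0],
  [0, 0, -1, 0],
  [0, 0, -1, 0],
  [0, 0, -1, 0],
])

```text
clock: 60.33
eef_pos: [0.5329, 0.1376, 0.175]
tool_rot: [-0.017, 1.0, -0.0, 0.0]
ft_force: [1.2, 0.3, -0.5]
grip_width: 0.0513
grasp_force: 0.0
```

Emit:
apply_moves([
  [0, -0.9, -0.9, 0],
  [0, -0.9, -0.9, 0],
  [0, -0.9, -0.9, 0],
  [0, -0.9, -0.9, 0],
  [0, -0.9, -0.9, 0],
])

```text
clock: 60.75
eef_pos: [0.5359, 0.0469, 0.265]
tool_rot: [-0.017, 1.0, -0.0, 0.0]
ft_force: [1.2, 0.1, -0.4]
grip_width: 0.0517
grasp_force: 0.0
```

Emit:
apply_moves([
  [0, 0, 0, 0],
  [0, 0, 0, 0],
  [0, 0, 0, 0],
  [0, 0, 0, 0],
  [0, 0, 0, 0],
])

```text
clock: 61.17
eef_pos: [0.5354, 0.0488, 0.2622]
tool_rot: [-0.018, 1.0, -0.0, -0.001]
ft_force: [-0.4, 1.0, -0.1]
grip_width: 0.0516
grasp_force: 0.0
```

```bash
python3 ov.py ov3 0
```

```text
t 61.17 W [535.4  48.8 262.2] fix [-50.3  38.2] phi 92.09 q [0.09 0.31 0.13 1.39 0.   0.05] F [-0.4  1.  -0.1] w 51.6 g 0.0
```

View pics/ov3.png

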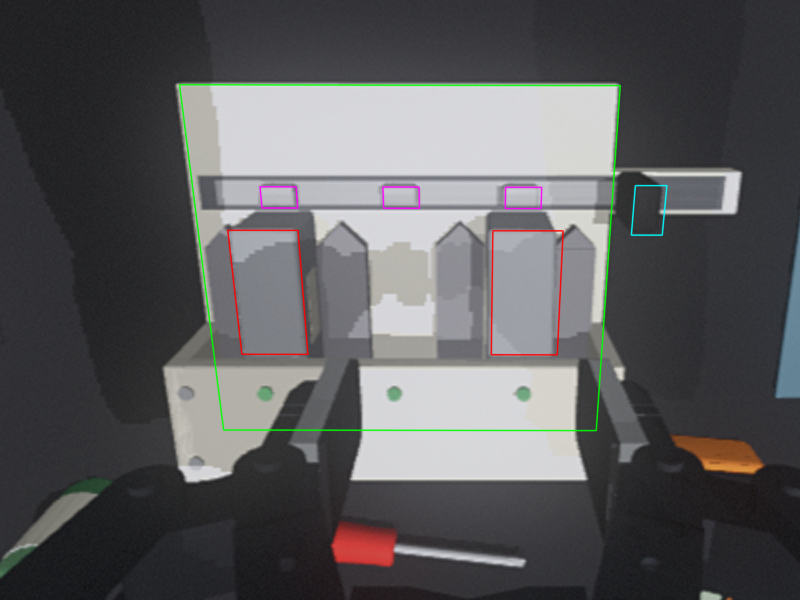

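The lock overlay matches the closed position, with the teeth at (278,196), (400,196) and (523,196). Both cells are home and the robot is clear, so I'm handing in.

```bash
python3 -c "from workcell import bot; print(bot.job_done())"
```

```text
the job is handed in; nothing more can be done
None
```

The changeover is done and handed in at about 61 s of the 210 s allowed: both tested cells stand upright in the tray, both fresh cells are fully home in the two outer bays (the middle bay was empty at the start and stays empty), and the lock is back at its closed stop.

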